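Lock a bayonet work holder into an engraver's ball vise

ROBOT

A 6-joint arm with a two-finger parallel gripper is mounted at the origin on the work surface. World frame = base frame: x ahead of the robot, y to its left, z up, the work surface at z = 0. Lengths are in m, angles in rad, forces in N, time in s.
With the tool pointing down it reaches from about 0.3 to 0.75 m from the base axis. Payload 8.5 kg.
Tool frame: the origin (TCP) lies midway between the tips of the shut fingers; the grasp point (between the pads) lies 19 mm behind it; z points along the fingers, y is the line along which they close (so a half turn about z gives the same grasp; the last joint's range is limited). The gripper opens to 88 mm and grips with 3 to 60 N. Pads are 18 mm wide; open, the fingers measure 123 mm over their backs; the gripper's body (75 mm by 187 mm) begins 45 mm behind the grasp point.
Start: joints at [-1.322, 0.381, 1.297, -0, 1.464, -0.215], TCP at [0.246, -0.492, 0.239] pointing down, gripper open.
Joint ranges: [-3.11, 3.11], [-0.89, 2.33], [0.22, 2.48], [-1.42, 4.56], [0.17, 2.85], [-2.88, 2.88]. Speed limits (rad/s): [2.39, 2.39, 3.14, 3.14, 3.14, 3.14].

INTERFACE

Orientations are given as a unit quaternion [w, x, y, z].
In Python, from station import r, eyes, ticket gives the robot as it stands.
- The arm moves only by the tool jog_arm, never from a script. Its arguments are lists of equal length, an entry for each row: "claw": the opening, from -1 (shut) to 1 (fully open); "delta_pos": the shift along the tool's x, y, z in units of 25 mm (1.0 is 25 mm), a list of three; "angular": the turn, a rotation vector about the tool's x, y, z in units of 6 degrees (1.0 is 6 degrees), a list of three. In form: {"claw": [claw, ...], "delta_pos": [[dx, dy, dz], ...], "angular": [[ax, ay, az], ...]}. A call has 1 to 12 rows; each row shifts and turns the commanded pose from where the row before left it, along the tool's axes as they then stand; what a row does not reach is not made up. A row lasts 1/12 s, in which the tool goes at most 41.7 mm and 7.16 degrees, less where a joint would pass 70% of its speed; a pose out of reach is approached as far as the arm can. A call is refused whole if a number of a shift passes 1 or a number of a turn 1, either way. A call with a gripper value outside its range is refused whole. The fingers move at their own pace and stop on an object; "force" is the grip in N (left out, the last holds). Time passes only in rows, so rows that do not move let the fingers close. It gives the time, the measured TCP pose, the force, the opening and the grip force at its end, in the units of the state.
- r.get_state(): the state, without advancing time (a new reading comes with each control period).
- eyes.grab_frame(name): name is "side" or "top"; returns a dict with "image" (384x512x3 uint8, red, green, blue), "z_map" (384x512 float32, m along the optical axis (not along the pixel's ray), 0 where there is no reading), "camera_matrix" (3x3 intrinsics, pixels), "k1" (the pictures are not rectified: a ray, as slopes to the right and down, at radius r is drawn at 1 + k1 r^2 times it, then the intrinsics apply), "R" (3x3) and "t" (3): a world point X has camera coordinates R X + t. Camera axes: x right, y down, z forward; pixel columns grow to the right and rows downward; lengths in m; the calibration is good to about 2 mm. A picture is of the moment at which its call begins.
- ticket.close_job(): hands the job in; it is judged then, once.
The state is a dict: "t": time; "joint_pos": joint angles; "joint_velocities": joint speeds; "effort": joint torques, N m; "tcp_pos": TCP position; "eef_rot": TCP orientation; "wrist_force": force on the tool from outside, world axes, zero at the start; "ft_torque": the same for the moment, N m; "gripper_width": finger opening in m; "gripper_force": force on a finger pad.
Only numpy, scipy, OpenCV 4.12 (cv2) and the standard library are available. Lean on these libraries where they do the work, as an engineer would, in place of code of your own. Each camera call takes 0.05 s, during which the arm holds its last target. There are 200 camera calls.

TASK

The engraving work holder is lying in its wooden cradle. Stand it upright on the steel bench block and let go of it there, then take it again from above and push it down into the socket of the ball vise with its two lugs in the two notches, against the spring, and turn it clockwise (seen from above) to the stop, so that it springs up a little and is locked when you let go. Leave the jar, the hammer and the caliper where they are.

Things in the scene. Friction and masses are not known exactly. Their poses are not given: they have to be found in the camera images.
- holder: Work holder, 100 mm long, 0.28 kg; origin at the centre of its foot, z along it to the head. From the foot: round steel shank 30 mm in diameter to z 26 mm (28 mm in the first 3 mm), dark flange 40 mm in diameter to z 31, square brass body to z 95, round silvery blank 26 mm in diameter to z 100. At the start it lies in the cradle, head 20 degrees above level, its y axis level, its x axis down.
- lugs (a point): On the holder's axis, 8 mm above its foot, axes as the holder's. Two dark lugs stick out of the shank here along its +x and -x: 44 mm over both tips, 10 mm wide in y, z 4 to 12 mm above the foot. Half a turn about z makes no difference.
- brass_body (a point): Middle of the holder's square brass body, 63 mm above its foot, axes as the holder's: 28 mm across x and across y, 64 mm long. In the cradle it can be gripped across y, between the saddles (31 to 84 mm from the foot).
- cradle: Fixed dark wooden rest, 130 x 60 mm, base 6 mm thick; origin on the bench under the lying holder's foot centre, which is 34 mm up. The holder lies along its +x, rising. Two saddles, under the shank (15 to 26 mm from the foot) and near the head (84 to 94 mm), 44 mm wide, whose side cheeks end 4 mm below the holder's axis.
- block: Fixed flat steel bench block, 90 x 90 mm, 20 mm high; origin at the centre of its underside.
- vise: Fixed ball vise: dark steel ball of 110 mm diameter in a grey ring pad, with an aluminium socket of 66 mm outer diameter on top, its rim 132 mm above the bench; origin at the bench under its centre, axes as point socket.
- socket (a point): Centre of the socket's mouth at rim height, z up. Round hole 33 mm in diameter with two notches for the lugs along the socket's +x and -x, 13 mm wide. With the foot 20 to 24 mm below the rim (24 is the bottom) the lugs pass under the red ridges clockwise of the notches. Stop at 70 degrees; from 60 on the lugs rise 3 mm into pockets: locked, the foot is 17 mm below the rim.
- plunger (a joint): Brass spring plunger in the socket, 26 mm in diameter: metres pressed down. 0 = its top 10 mm below the rim, 0.014 = bottom. It takes about 4 N to start and 11 N at the bottom; the locked holder keeps it at 0.007.
- jar: Bystander: closed amber jar, 48 mm in diameter, 60 mm high; origin at the centre of its underside.
- hammer: Bystander: small hammer, 200 mm long, lying; origin under its middle, handle towards its -x.
- caliper: Bystander: flat steel caliper, 120 mm long, 8 mm thick, lying; origin under its beam's middle, beam along its x.
Mind the look-alikes: they are no part of the job. What is shaped like the vise but blue or purple is not meant. What is meant by the holder is not purple, and is the smaller of those in its own colour.

How it is judged:
On the way:
1. the holder stands upright on the bench block, let go (angle between holder's own z axis and vertical below 0.08 rad and horizontal distance between holder and block below 0.05 m and z of holder in the frame of block between 0.016 and 0.024 m and height (world z) of holder below 0.024 m and contact force between the fingers and holder below 0.05 N and linear speed of holder below 0.02 m/s), for 0.2 s.
At the end, for the whole second after the job is handed in: The holder stands in the socket (within 4 mm of its axis, tilted less than 0.10 rad), turned at least 0.95 rad from the notches, sprung up into the pocket with its foot 14.5 to 19.5 mm below the rim, and at rest (horizontal distance between holder and socket below 0.004 m and angle between holder's own z axis and vertical below 0.1 rad and z of holder in the frame of socket between -0.0195 and -0.0145 m and angle between the x axis of holder and the x axis of socket, either way round above 0.95 rad and linear speed of holder below 0.02 m/s); the robot touches nothing.
It fails at once if the jar is moved by more than 30 mm (distance of jar from where it was at the start of the episode above 0.03 m).
It fails at once if the hammer is moved by more than 30 mm (distance of hammer from where it was at the start of the episode above 0.03 m).
It fails at once if the caliper is moved by more than 30 mm (distance of caliper from where it was at the start of the episode above 0.03 m).
It also fails if it takes over 72 s, if anything falls off the work surface, if the arm or the gripper's body presses on something with over 40 N, if the wrist force passes 120 N, or if a joint passes its speed limit or range.

## Working session

There is one attempt and no reset: what is moved stays moved. The work goes in short steps, Python scripts to look and compute and a tool call to move; the robot and the scene stay as the last step left them, time stands still between calls to the robot, and variables do not carry over. Pictures are saved under pics/ and viewed, at most 10 in all, crops included, and the job is handed in when it is done.

Besides the shell and the picture viewer there is one more tool, called after "Call:" in YAML: its name, and indented under it one key for each argument. jog_arm: Moves the arm, as the interface text tells. Its arguments: {"type":"object","properties":{"claw":{"type":"array"},"delta_pos":{"type":"array"},"angular":{"type":"array"},"force":{"type":"number"}},"required":["claw","delta_pos","angular"]}

```bash
mkdir -p pics; ls
cat > h.py <<'E'
import numpy as np, cv2
from station import r, eyes, ticket
def grab(n):
    f=eyes.grab_frame(n); return f
def save(f,name,box=None,s=1):
    im=f["image"][...,::-1]
    if box: im=im[box[1]:box[3],box[0]:box[2]]
    cv2.imwrite("pics/"+name+".png",cv2.resize(im,None,fx=s,fy=s,interpolation=cv2.INTER_CUBIC))
def rays(f,uv):
    K=f["camera_matrix"];uv=np.asarray(uv,float).reshape(-1,2)
    d=np.c_[(uv[:,0]-K[0,2])/K[0,0],(uv[:,1]-K[1,2])/K[1,1]];k=f["k1"];s=d.copy()
    for _ in range(30): s=d/(1+k*(s**2).sum(1,keepdims=True))
    return np.c_[s,np.ones(len(s))]
def cen(f): return -f["R"].T@f["t"]
def plane(f,uv,z):
    d=rays(f,uv)@f["R"]; c=cen(f); return c+d*((z-c[2])/d[:,2])[:,None]
def depth(f,uv):
    uv=np.asarray(uv).reshape(-1,2); z=f["z_map"][uv[:,1].astype(int),uv[:,0].astype(int)]
    return (rays(f,uv)*z[:,None]-f["t"])@f["R"]
def cloud(f):
    v,u=np.mgrid[:384,:512]; return depth(f,np.c_[u.ravel(),v.ravel()]).reshape(384,512,3)
E
python3 - <<'E'
from h import *
for n in("side","top"):
    f=grab(n); cv2.imwrite(f"pics/{n}0.png",cv2.resize(f["image"][...,::-1],(800,600),interpolation=cv2.INTER_CUBIC))
    np.savez(n+"0.npz",**f); print(n,cen(f),f["R"][2],f["k1"],f["camera_matrix"][0])
s=r.get_state();print(s)
E
```

```text
pics
side [0.23736513 0.78912321 0.82889038] [ 0.26071718 -0.73087521 -0.63075191] -0.15958573622607944 [429.03778519   0.         259.2891384 ]
top [ 0.44915813 -0.0167733   1.59604317] [ 0.05018709 -0.01245862 -0.99866212] 0.018854414461297445 [479.30800902   0.         257.43867496]
{'t': 0.1, 'joint_pos': array([-1.32232996e+00,  3.81113708e-01,  1.29812206e+00, -9.63469925e-06,
        1.46359811e+00, -2.15316923e-01]), 'joint_velocities': array([-0.00052705, -0.00214658, -0.00225272, -0.00071652, -0.00011046,
       -0.00076301]), 'effort': array([ 4.03715196e-03, -4.38654542e+01, -2.24909413e+01,  7.14525883e-02,
        3.42299952e-02, -6.65320113e-05]), 'tcp_pos': array([ 0.24596152, -0.49167103,  0.23822874]), 'eef_rot': array([-6.20443526e-04,  9.73233094e-01,  2.29819408e-01, -1.50746557e-05]), 'wrist_force': array([-0.52890752,  0.0923498 ,  0.99885157]), 'ft_torque': array([ 0.00315986, -0.02349267, -0.04161162]), 'gripper_force': 0.0, 'gripper_width': 0.08762328636798522}
```

View pics/top0.png

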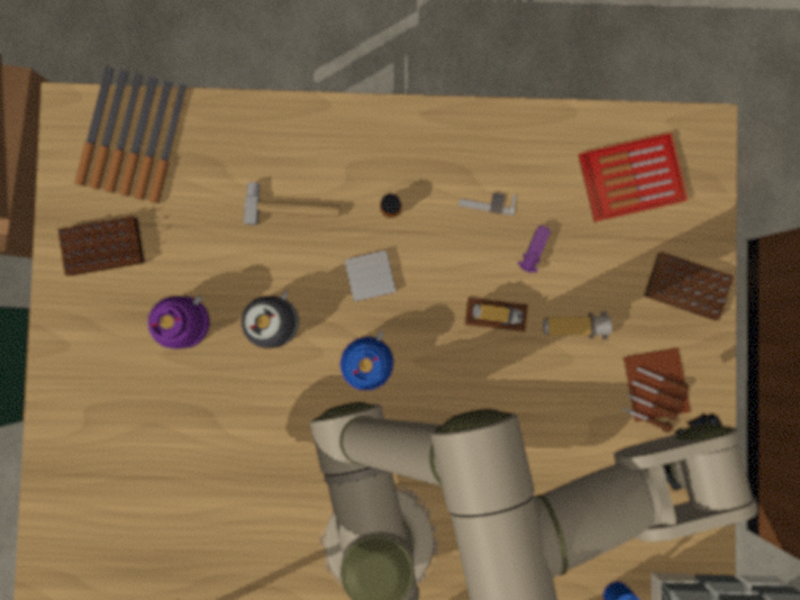

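View pics/side0.png

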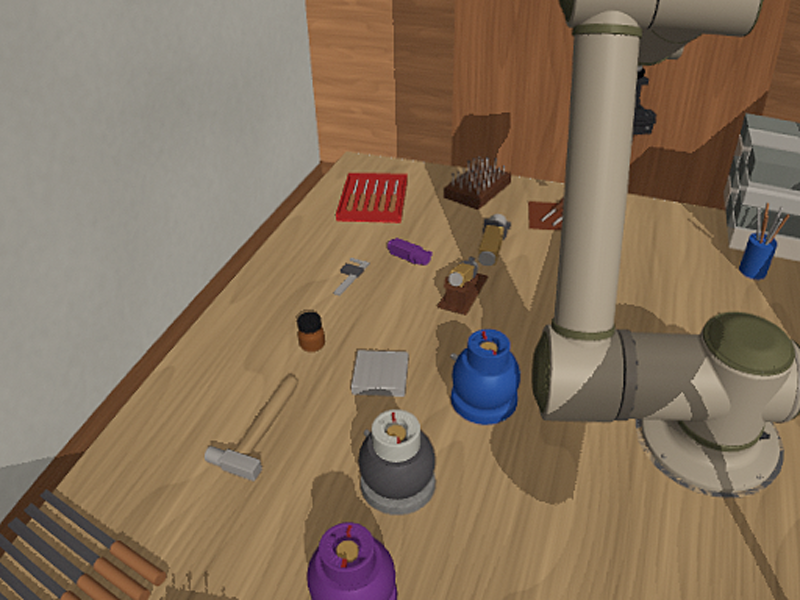

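The top picture (800 px scale) shows these candidates:
- **Holder:** one in the cradle at (497,313), a larger brass one loose at (578,326), and a purple one at (535,250). I choose the one in the cradle.
- **Vise:** dark ball at (268,321), with blue (367,362) and purple (178,322) look-alikes. I choose the dark one.
- **Block:** (370,275).
- **Bystanders:** hammer (290,205), jar (390,205), caliper (490,203).

Next I take one close crop to check and measure the heights.

Run:
```python
from h import *
T=dict(np.load("top0.npz"));S=dict(np.load("side0.npz"))
def crop(f,b,s): return cv2.resize(f["image"][b[1]:b[3],b[0]:b[2],::-1],(400,300),interpolation=cv2.INTER_CUBIC)
a=np.vstack([np.hstack([crop(T,(290,180,346,222),1),crop(T,(144,185,200,227),1)]),np.hstack([crop(S,(264,150,328,198),1),crop(S,(220,255,284,303),1)])])
cv2.imwrite("pics/crop1.png",a)
for f,n in((T,"top"),(S,"side")):
    C=cloud(f); z=C[...,2]; print(n,"table z",np.median(z[np.abs(z)<.02]))
    for nm,m in dict(vise=(C[...,0]>.3)&(abs(z-.132)<.006),blocktop=(abs(z-.02)<.004)&(C[...,0]>.3)).items():
        nn,l,st,ce=cv2.connectedComponentsWithStats(m.astype(np.uint8))
        for i in range(1,nn):
            if st[i,4]>25:
                p=C[l==i]; print(nm,st[i],p.mean(0).round(4),((p.min(0)+p.max(0))/2).round(4),np.ptp(p,axis=0).round(4))
```

```text
top table z 0.00020735060806690588
vise [ 96 195  22  22 231] [0.4417 0.4221 0.1318] [0.4425 0.4217 0.1319] [0.064  0.0634 0.0118]
vise [157 195  22  22 216] [0.4482 0.2358 0.1316] [0.4477 0.2365 0.1319] [0.0641 0.0638 0.0119]
vise [223 223  22  22 225] [0.3682 0.0333 0.1318] [0.3682 0.0335 0.132 ] [0.0641 0.0642 0.0117]
blocktop [ 47  91  13  28 110] [0.7672 0.6419 0.0197] [0.7692 0.6435 0.0199] [0.0907 0.0353 0.0078]
blocktop [ 57  94  11  27 117] [0.7613 0.6113 0.02  ] [0.7617 0.6134 0.02  ] [0.0881 0.0306 0.0078]
blocktop [ 67  96  12  28 113] [0.7569 0.5791 0.0201] [0.7548 0.5784 0.02  ] [0.0899 0.0328 0.0079]
blocktop [ 76  97  12  29 118] [0.7469 0.5493 0.0197] [0.7509 0.5489 0.02  ] [0.0937 0.0349 0.0078]
blocktop [389  98  13   5  27] [ 0.8192 -0.4852  0.0195] [ 0.8191 -0.4864  0.02  ] [0.015  0.0409 0.008 ]
blocktop [ 85 100  12  28 142] [0.7405 0.5173 0.0198] [0.7431 0.5194 0.02  ] [0.0899 0.0338 0.0079]
blocktop [ 96 103  12  27 107] [0.7355 0.484  0.0199] [0.7363 0.4839 0.02  ] [0.087  0.0325 0.0078]
blocktop [434 111   5  14  26] [ 0.764  -0.623   0.0196] [ 0.7645 -0.62
[... 3157 characters left out ...]

blocktop [289 247  42  22 192] [0.3675 0.0722 0.0209] [0.3705 0.059  0.0201] [0.1057 0.0683 0.0079]
blocktop [131 286  35  19 118] [0.6987 0.2993 0.021 ] [0.6997 0.294  0.02  ] [0.0891 0.0255 0.008 ]
blocktop [231 303  48  24 249] [0.4377 0.2764 0.0208] [0.4477 0.2564 0.02  ] [0.1026 0.0775 0.0079]
blocktop [ 71 346  34  27 299] [0.7391 0.4917 0.0202] [0.742  0.4911 0.02  ] [0.0929 0.0337 0.0078]
blocktop [ 60 357  35  27 339] [0.7455 0.5228 0.0202] [0.7485 0.522  0.02  ] [0.0927 0.0349 0.0079]
blocktop [ 49 367  27  17 204] [0.7697 0.5496 0.0203] [0.7661 0.5479 0.0201] [0.0678 0.0248 0.0077]
blocktop [ 38 378  13   6  45] [0.7961 0.5744 0.0203] [0.7946 0.5745 0.0199] [0.0239 0.0167 0.0071]
```

View pics/crop1.png

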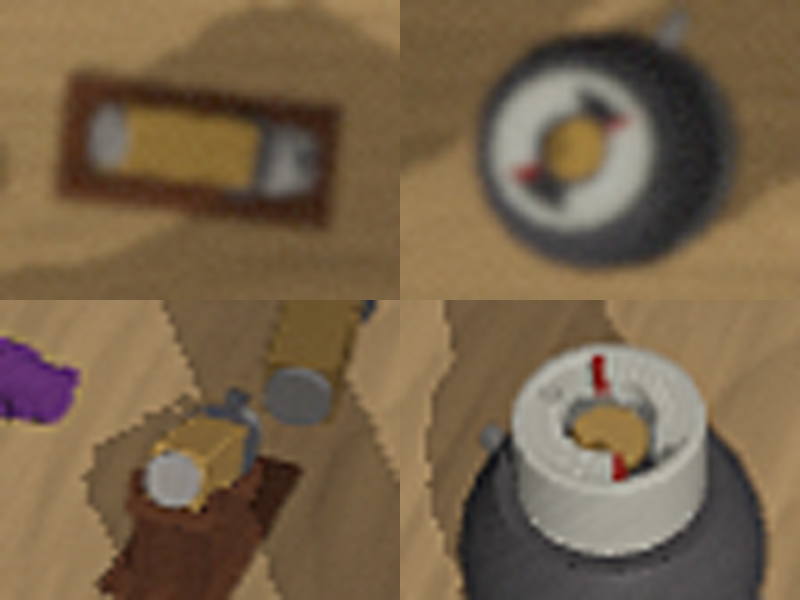

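The crops show:
- **Top left:** the cradle holder, with its blank at the left (+y) end, shank and lugs at the right.
- **Right column:** the dark-ball vise, with notches at crop (598,102) and (545,188) and red ridges clockwise of them.

The choices are confirmed. Next I measure the holder axis and the socket.

Run:
```python
from h import *
T=dict(np.load("top0.npz"));S=dict(np.load("side0.npz"))
for f,n,b,vb in((T,"top",(290,180,346,222),(150,188,190,225)),(S,"side",(264,150,312,198),(232,255,276,300))):
    C=cloud(f); hsv=cv2.cvtColor(f["image"],cv2.COLOR_RGB2HSV)
    def msk(lo,hi,b):
        m=cv2.inRange(hsv,lo,hi); k=np.zeros_like(m); k[b[1]:b[3],b[0]:b[2]]=1; return m*k
    # holder from cloud: points higher than 45 mm near the cradle
    k=np.zeros(C.shape[:2],bool);k[b[1]:b[3],b[0]:b[2]]=1
    P=C[k&(C[...,2]>.045)&(C[...,2]<.13)&(abs(C[...,1]+.2)<.09)&(C[...,0]>.4)&(C[...,0]<.53)]
    print(n,"cloud pts",len(P),P.min(0).round(3),P.max(0).round(3))
    m=msk((14,110,60),(30,255,255),b)>0; nn,l,st,ce=cv2.connectedComponentsWithStats(m.astype(np.uint8)); print(st[1:].tolist())
    i=1+np.argmax(st[1:,4]); Q=C[l==i]; Q=Q[Q[:,2]>.03]
    c=np.median(Q,0); u,s,vt=np.linalg.svd(Q-Q.mean(0),full_matrices=False); v=vt[0]*np.sign(vt[0][1])
    print(" brass",len(Q),Q.mean(0).round(4),"axis",v.round(3),"yaw",np.degrees(np.arctan2(v[1],v[0])).round(1),"elev",np.degrees(np.arcsin(v[2])).round(1),np.ptp(Q,axis=0).round(3))
    # cradle: dark brown
    m=msk((0,60,20),(13,255,110),(b[0]-4,b[1]-4,b[2]+6,b[3]+6)); ys,xs=np.nonzero(m)
    if n=="top":
        p=plane(f,np.c_[xs,ys],.006); rc=cv2.minAreaRect((p[:,:2]*1000).astype(np.float32)); print(" cradle rect",rc)
    # socket
    red=msk((170,120,60),(180,255,255),vb)|msk((0,150,80),(6,255,255),vb)
    nn,l,st,ce=cv2.connectedComponentsWithStats(red)
    for i in range(1,nn):
        if st[i,4]>2: print(" red",st[i,4],plane(f,ce[i],.132).round(4))
    hole=msk((14,110,60),(30,255,255),vb); ys,xs=np.nonzero(hole); print(" plunger",len(xs),plane(f,[[xs.mean(),ys.mean()]],.122).round(4))
    k=np.zeros(C.shape[:2],bool);k[vb[1]:vb[3],vb[0]:vb[2]]=1
    w=((hsv[...,1]<60)&(hsv[...,2]>130)&k&(C[...,2]>.122)); 
    rim=(k&(abs(C[...,2]-.132)<.008)).astype(np.uint8)
    cs,_=cv2.findContours(cv2.morphologyEx(rim,cv2.MORPH_CLOSE,np.ones((9,9))),cv2.RETR_EXTERNAL,cv2.CHAIN_APPROX_NONE); cc=max(cs,key=len)[:,0]
    pp=plane(f,cc,.132); e=cv2.fitEllipse((pp[:,:2]*1000).astype(np.float32)); print(" rim ellipse",e)
    dk=k&(hsv[...,2]<95)
    p=plane(f,np.argwhere(dk)[:,::-1],.132); c0=np.array(e[0])/1000; d=p[:,:2]-c0; rr=np.hypot(*d.T); d=d[(rr>.016)&(rr<.024)]
    a=np.arctan2(d[:,1],d[:,0]); print(" notch angle",len(a),np.degrees(.5*np.angle(np.exp(2j*a).mean())))
```

```text
top cloud pts 293 [ 0.457 -0.284  0.045] [ 0.5   -0.183  0.088]
[[290, 180, 56, 42, 1737], [303, 194, 23, 13, 204], [335, 200, 1, 1, 1], [316, 207, 1, 1, 1], [332, 207, 1, 1, 1], [332, 209, 1, 1, 1]]
 brass 4 [ 0.4492 -0.0168  1.596 ] axis [0. 0. 0.] yaw 0.0 elev 0.0 [0. 0. 0.]
 cradle rect ((474.9645690917969, -258.58892822265625), (168.12583923339844, 56.85343551635742), 84.26060485839844)
 plunger 504 [[0.4433 0.2491 0.122 ]]
 rim ellipse ((447.7845764160156, 235.43826293945312), (63.12202453613281, 63.283111572265625), 152.20919799804688)
 notch angle 24 -32.5359491257402
side cloud pts 267 [ 0.458 -0.283  0.045] [ 0.505 -0.177  0.08 ]
[[274, 150, 1, 1, 1], [286, 150, 2, 2, 2], [278, 150, 34, 40, 526], [268, 152, 2, 2, 2], [273, 153, 1, 1, 1], [284, 153, 1, 1, 1], [264, 154, 10, 6, 19], [287, 154, 1, 1, 1], [285, 156, 1, 1, 1], [264, 159, 15, 12, 31], [291, 158, 1, 1, 1], [289, 160, 1, 1, 1], [291, 161, 1, 1, 1], [279, 168, 1, 1, 1], [279, 171, 1, 1, 1], [275, 172, 2, 2, 2], [271, 175, 1, 1, 1], [273, 177, 1, 1, 1], [264, 179, 1, 1, 1], [269, 179, 1, 1, 1], [301, 178, 11, 20, 85], [270, 180, 4, 3, 4], [287, 181, 1, 1, 1], [268, 185, 1, 1, 1], [269, 187, 1, 1, 1], [267, 189, 1, 1, 1], [273, 191, 1, 1, 1], [275, 191, 1, 1, 1], [277, 190, 1, 1, 1], [282, 191, 1, 1, 1], [267, 193, 1, 1, 1], [275, 193, 1, 1, 1], [278, 192, 1, 1, 1], [265, 195, 1, 1, 1], [268, 195, 1, 1, 1], [279, 194, 2, 3, 4], [281, 197, 1, 1, 1]]
 brass 154 [ 0.472  -0.2479  0.0615] axis [-0.122  0.865  0.486] yaw 98.0 elev 29.1 [0.259 1.179 0.796]
 red 6 [[0.4611 0.2235 0.132 ]]
 red 7 [[0.4406 0.2609 0.132 ]]
 plunger 421 [[0.4698 0.2149 0.122 ]]
 rim ellipse ((449.6962585449219, 243.89662170410156), (64.46720123291016, 66.95060729980469), 22.128650665283203)
 notch angle 10 -34.6793089352459
```

Run:
```python
from h import *
T=dict(np.load("top0.npz"));S=dict(np.load("side0.npz"))
for f,n in((T,"top"),(S,"side")):
    C=cloud(f)
    P=C[(C[...,2]>.045)&(C[...,2]<.13)&(abs(C[...,1]+.23)<.06)&(C[...,0]>.4)&(C[...,0]<.53)]
    b=((P[:,1]+.29)//.01).astype(int)
    for i in range(b.max()+1):
        q=P[b==i]
        if len(q)>3: print(n,round(-.285+.01*i,3),len(q),"x",q[:,0].min().round(4),q[:,0].max().round(4),"z",np.median(q[:,2]).round(4),q[:,2].max().round(4))
    rc=cv2.minAreaRect((P[:,:2]*1000).astype(np.float32));print(rc)
```

```text
top -0.285 5 x 0.4672 0.4767 z 0.0533 0.0656
top -0.275 20 x 0.4605 0.4832 z 0.0499 0.0621
top -0.265 24 x 0.4603 0.489 z 0.054 0.0629
top -0.255 37 x 0.4567 0.4924 z 0.0595 0.0663
top -0.245 27 x 0.4567 0.4887 z 0.0628 0.0679
top -0.235 27 x 0.4627 0.4912 z 0.0652 0.071
top -0.225 28 x 0.4654 0.491 z 0.0696 0.0742
top -0.215 25 x 0.4651 0.4908 z 0.0722 0.0785
top -0.205 27 x 0.4652 0.4936 z 0.0756 0.0859
top -0.195 41 x 0.4584 0.5001 z 0.0756 0.0875
top -0.185 32 x 0.4613 0.5002 z 0.065 0.078
((474.6422424316406, -233.16212463378906), (101.77763366699219, 41.527427673339844), 82.63064575195312)
side -0.275 11 x 0.4674 0.4803 z 0.053 0.058
side -0.255 23 x 0.459 0.4883 z 0.0578 0.0611
side -0.245 15 x 0.4579 0.4902 z 0.0583 0.0617
side -0.235 15 x 0.4645 0.4906 z 0.0614 0.065
side -0.225 13 x 0.4653 0.4927 z 0.0655 0.0689
side -0.215 18 x 0.4659 0.4932 z 0.0685 0.0728
side -0.205 14 x 0.4668 0.4933 z 0.073 0.0751
side -0.195 39 x 0.4614 0.505 z 0.0745 0.0804
side -0.185 104 x 0.461 0.5049 z 0.0608 0.0789
side -0.175 12 x 0.4617 0.4925 z 0.0542 0.0624
((479.07421875, -230.32205200195312), (104.70890808105469, 44.330379486083984), 84.65740203857422)
```

The measurements agree with the sizes given:
- **Holder:** yaw about 83.5°, body middle near (0.4785, -0.2185, 0.0555).
- **Socket:** near (0.449, 0.238), notch axis about -33°.
- **Block:** near (0.552, 0.035).

Moving now.

Call:
jog_arm:
  claw: [1, 1, 1, 1, 1, 1, 1, 1, 1, 1, 1, 1]
  delta_pos:
    - [0.88, -0.37, 0]
    - [0.88, -0.37, 0]
    - [0.88, -0.37, 0]
    - [0.88, -0.37, 0]
    - [0.88, -0.37, 0]
    - [0.88, -0.37, 0]
    - [0.88, -0.37, 0]
    - [0.88, -0.37, 0]
    - [0.88, -0.37, 0]
    - [0.88, -0.37, 0]
    - [0.88, -0.37, 0]
    - [0.88, -0.37, 0]
  angular:
    - [0, 0, 0]
    - [0, 0, 0]
    - [0, 0, 0]
    - [0, 0, 0]
    - [0, 0, 0]
    - [0, 0, 0]
    - [0, 0, 0]
    - [0, 0, 0]
    - [0, 0, 0]
    - [0, 0, 0]
    - [0, 0, 0]
    - [0, 0, 0]
  force: 40

```text
t: 1.1
tcp_pos: [0.433, -0.2734, 0.2385]
eef_rot: [-0.0, 0.973, 0.23, -0.0]
wrist_force: [0.7, 0.2, -0.2]
gripper_width: 0.0881
gripper_force: 0.0
```

Call:
jog_arm:
  claw: [1, 1, 1, 1, 1, 1, 1, 1, 1, 1, 1, 1]
  delta_pos:
    - [0.88, -0.37, 0]
    - [0.88, -0.37, 0]
    - [0, 0, 0]
    - [0, 0, 0]
    - [0, 0, 0]
    - [0, 0, 0]
    - [0, 0, 0]
    - [0, 0, 0]
    - [0, 0, 0]
    - [0, 0, 0]
    - [0, 0, 0]
    - [0, 0, 0]
  angular:
    - [0, 0, 0]
    - [0, 0, 0]
    - [0, 0, -0.95]
    - [0, 0, -0.95]
    - [0, 0, -0.95]
    - [0, 0, -0.95]
    - [0, 0, -0.95]
    - [0, 0, -0.95]
    - [0, 0, -0.95]
    - [0, 0, -0.95]
    - [0, 0, -0.95]
    - [0, 0, -0.95]

```text
t: 2.1
tcp_pos: [0.4634, -0.2382, 0.2384]
eef_rot: [-0.0, 0.744, 0.668, -0.0]
wrist_force: [-0.1, 0.1, 0.2]
gripper_width: 0.0882
gripper_force: 0.0
```

```bash
cat >> h.py <<'E'
from scipy.spatial.transform import Rotation as Ro
def tool():
    s=r.get_state(); q=s["eef_rot"]; return s["tcp_pos"],Ro.from_quat([q[1],q[2],q[3],q[0]]).as_matrix(),s
def tR(z,y):
    z=np.array(z,float);z/=np.linalg.norm(z);y=np.array(y,float);y-=z*(y@z);y/=np.linalg.norm(y);return np.c_[np.cross(y,z),y,z]
def plan(P,R):
    p,A,s=tool(); print("tcp",p.round(4),"t",round(s["t"],2),"q",s["joint_pos"].round(2),"w",round(s["gripper_width"],4),"F",s["wrist_force"].round(1),"grip",round(s["gripper_force"],1))
    print("toolx",A[:,0].round(3),"y",A[:,1].round(3),"z",A[:,2].round(3))
    print("shift units (now axes)",(A.T@(np.array(P)-p)/.025).round(2),"after turn",(R.T@(np.array(P)-p)/.025).round(2),"turn units",(Ro.from_matrix(A.T@R).as_rotvec(degrees=True)/6).round(2))
E
cat > a.py <<'E'
from h import *
yaw=np.radians(83.5);h=np.array([np.cos(yaw),np.sin(yaw),0]);up=np.array([0,0,1.])
a=np.cos(np.radians(20))*h+np.sin(np.radians(20))*up
G=np.array([.4785,-.2185,.0555])-.001*a
th=np.radians(20); z=-np.cos(th)*up-np.sin(th)*h
R=tR(z,[h[1],-h[0],0])
print("G",G); plan(G+.019*z-.06*z,R); plan(G+.019*z,R)
E
python3 a.py
```

```text
G [ 0.47839362 -0.21943365  0.05515798]
tcp [ 0.4634 -0.2382  0.2384] t 2.1 q [-0.7   0.33  1.38  0.    1.44 -0.59] w 0.0882 F [-0.1  0.1  0.2] grip 0.0
toolx [0.107 0.994 0.   ] y [ 0.994 -0.107 -0.001] z [-0.001  0.001 -1.   ]
shift units (now axes) [1.37 0.52 5.79] after turn [3.27 0.51 4.97] turn units [ 0.   -3.34  0.06]
tcp [ 0.4634 -0.2382  0.2384] t 2.1 q [-0.7   0.33  1.38  0.    1.44 -0.59] w 0.0882 F [-0.1  0.1  0.2] grip 0.0
toolx [0.107 0.994 0.   ] y [ 0.994 -0.107 -0.001] z [-0.001  0.001 -1.   ]
shift units (now axes) [0.54 0.52 8.04] after turn [3.27 0.51 7.37] turn units [ 0.   -3.34  0.06]
```

Call:
jog_arm:
  claw: [1, 1, 1, 1, 1, 1, 1, 1, 1, 1, 1, 1]
  delta_pos:
    - [0, 0, 0]
    - [0, 0, 0]
    - [0, 0, 0]
    - [0, 0, 0]
    - [0.82, 0.13, 0]
    - [0.82, 0.13, 0]
    - [0.82, 0.13, 0]
    - [0.81, 0.12, 0]
    - [0, 0, 0.9]
    - [0, 0, 0.9]
    - [0, 0, 0.9]
    - [0, 0, 0.9]
  angular:
    - [0, -0.83, 0]
    - [0, -0.83, 0]
    - [0, -0.84, 0]
    - [0, -0.84, 0.06]
    - [0, 0, 0]
    - [0, 0, 0]
    - [0, 0, 0]
    - [0, 0, 0]
    - [0, 0, 0]
    - [0, 0, 0]
    - [0, 0, 0]
    - [0, 0, 0]

```text
t: 3.1
tcp_pos: [0.4817, -0.1942, 0.1251]
eef_rot: [0.116, 0.736, 0.654, -0.129]
wrist_force: [0.7, -0.7, 0.5]
gripper_width: 0.0881
gripper_force: 0.0
```

```bash
python3 a.py
python3 - <<'E'
from h import *
f=grab("side"); save(f,"pre",(225,95,385,215),5)
E
```

```text
G [ 0.47839362 -0.21943365  0.05515798]
tcp [ 0.4817 -0.1942  0.1251] t 3.1 q [-0.45  0.44  1.62 -0.39  1.   -0.13] w 0.0881 F [ 0.7 -0.7  0.5] grip 0.0
toolx [ 0.111  0.933 -0.342] y [ 0.993 -0.117  0.002] z [-0.039 -0.34  -0.94 ]
shift units (now axes) [-0.   -0.02  1.34] after turn [-0.   -0.02  1.34] turn units [ 0.    0.   -0.04]
tcp [ 0.4817 -0.1942  0.1251] t 3.1 q [-0.45  0.44  1.62 -0.39  1.   -0.13] w 0.0881 F [ 0.7 -0.7  0.5] grip 0.0
toolx [ 0.111  0.933 -0.342] y [ 0.993 -0.117  0.002] z [-0.039 -0.34  -0.94 ]
shift units (now axes) [ 0.   -0.02  3.74] after turn [-0.   -0.02  3.74] turn units [ 0.    0.   -0.04]
```

View pics/pre.png

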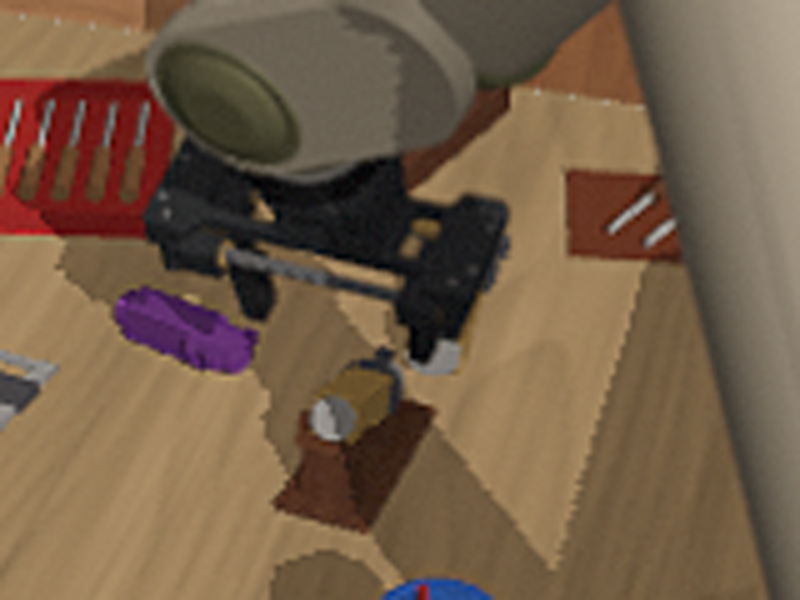

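The side crop shows the open fingers at (250,290) and (425,340), straddling the holder at (350,400) and clear of the look-alikes. I descend and close.

Call:
jog_arm:
  claw: [1, 1, 1, 1, 1, -1, -1, -1, -1, -1, -1, -1]
  delta_pos:
    - [0, 0, 0.9]
    - [0, 0, 0.9]
    - [0, 0, 0.9]
    - [0, 0, 0.7]
    - [0, -0.02, 0.34]
    - [0, 0, 0]
    - [0, 0, 0]
    - [0, 0, 0]
    - [0, 0, 0]
    - [0, 0, 0]
    - [0, 0, 0]
    - [0, 0, 0]
  angular:
    - [0, 0, 0]
    - [0, 0, 0]
    - [0, 0, 0]
    - [0, 0, 0]
    - [0, 0, 0]
    - [0, 0, 0]
    - [0, 0, 0]
    - [0, 0, 0]
    - [0, 0, 0]
    - [0, 0, 0]
    - [0, 0, 0]
    - [0, 0, 0]
  force: 40

```text
t: 4.15
tcp_pos: [0.4779, -0.2259, 0.0387]
eef_rot: [0.117, 0.736, 0.654, -0.129]
wrist_force: [0.2, -0.2, 0.2]
gripper_width: 0.0436
gripper_force: 0.0
```

```bash
python3 a.py
```

```text
G [ 0.47839362 -0.21943365  0.05515798]
tcp [ 0.4779 -0.2259  0.0387] t 4.15 q [-0.51  0.58  1.7  -0.47  0.78 -0.08] w 0.0436 F [ 0.2 -0.2  0.2] grip 0.0
toolx [ 0.111  0.933 -0.343] y [ 0.993 -0.118  0.002] z [-0.038 -0.341 -0.939]
shift units (now axes) [ 0.02 -0.01 -2.35] after turn [ 0.02 -0.01 -2.35] turn units [ 0.01  0.01 -0.05]
tcp [ 0.4779 -0.2259  0.0387] t 4.15 q [-0.51  0.58  1.7  -0.47  0.78 -0.08] w 0.0436 F [ 0.2 -0.2  0.2] grip 0.0
toolx [ 0.111  0.933 -0.343] y [ 0.993 -0.118  0.002] z [-0.038 -0.341 -0.939]
shift units (now axes) [ 0.02 -0.01  0.05] after turn [ 0.02 -0.01  0.05] turn units [ 0.01  0.01 -0.05]
```

Call:
jog_arm:
  claw: [-1, -1, -1, -1, -1, -1, -1, -1, -1, -1, -1, -1]
  delta_pos:
    - [0, 0, 0]
    - [0, 0, 0]
    - [0, 0, 0]
    - [0, 0, 0]
    - [0, 0, 0]
    - [0, 0, 0]
    - [-0.07, 0, -0.19]
    - [-0.17, 0, -0.47]
    - [-0.27, 0, -0.75]
    - [-0.27, 0, -0.75]
    - [-0.27, 0, -0.75]
    - [-0.27, 0, -0.75]
  angular:
    - [0, 0, 0]
    - [0, 0, 0]
    - [0, 0, 0]
    - [0, 0, 0]
    - [0, 0, 0]
    - [0, 0, 0]
    - [0, 0, 0]
    - [0, 0, 0]
    - [0, 0, 0]
    - [0, 0, 0]
    - [0, 0, 0]
    - [0, 0, 0]
  force: 40

```text
t: 5.15
tcp_pos: [0.477, -0.2252, 0.1364]
eef_rot: [0.115, 0.736, 0.654, -0.13]
wrist_force: [-0.3, -0.3, -2.6]
gripper_width: 0.0279
gripper_force: 39.6
```

Run:
```python
from h import *
p,A,s=tool()
# stand: tool z 40 deg below level, same heading
B=A@Ro.from_euler('y',70,degrees=True).as_matrix(); print("after +70 about y: z",B[:,2].round(3)); 
plan(p,B); print(s["ft_torque"].round(2))
# world direction headings
f=grab("side"); save(f,"lift",(225,75,385,195),5)
```

```text
after +70 about y: z [ 0.091  0.761 -0.642]
tcp [ 0.477  -0.2252  0.1364] t 5.15 q [-0.51  0.43  1.6  -0.38  1.01 -0.21] w 0.0279 F [-0.3 -0.3 -2.6] grip 39.6
toolx [ 0.111  0.933 -0.342] y [ 0.993 -0.118  0.001] z [-0.04  -0.339 -0.94 ]
shift units (now axes) [0. 0. 0.] after turn [0. 0. 0.] turn units [ 0.   11.67 -0.  ]
[ 0.25 -0.07  0.01]
```

View pics/lift.png

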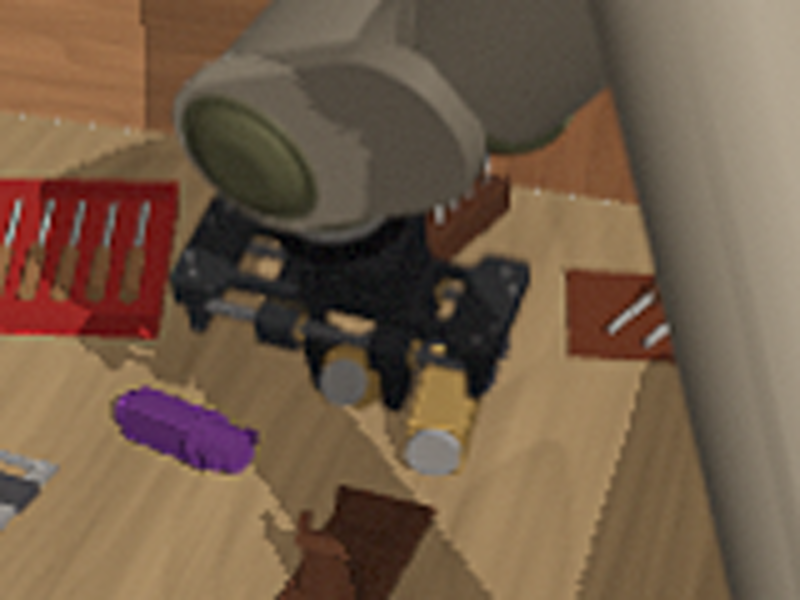

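The crop shows the holder held between the fingers (blank at (345,380)), the cradle empty, and the larger brass one still on the bench. I carry it to the block and tip it up.

Call:
jog_arm:
  claw: [-1, -1, -1, -1, -1, -1, -1, -1, -1, -1, -1, -1]
  delta_pos:
    - [0.76, 0.15, -0.45]
    - [0.76, 0.15, -0.45]
    - [0.76, 0.15, -0.45]
    - [0.76, 0.15, -0.45]
    - [0.76, 0.15, -0.45]
    - [0.76, 0.15, -0.45]
    - [0.76, 0.15, -0.45]
    - [0.76, 0.15, -0.45]
    - [0.76, 0.14, -0.46]
    - [0.76, 0.14, -0.46]
    - [0.76, 0.14, -0.46]
    - [0.76, 0.14, -0.46]
  angular:
    - [0, 0, 0]
    - [0, 0, 0]
    - [0, 0, 0]
    - [0, 0, 0]
    - [0, 0, 0]
    - [0, 0, 0]
    - [0, 0, 0]
    - [0, 0, 0]
    - [0, 0, 0]
    - [0, 0, 0]
    - [0, 0, 0]
    - [0, 0, 0]

```text
t: 6.2
tcp_pos: [0.5516, 0.0294, 0.1846]
eef_rot: [0.116, 0.736, 0.654, -0.13]
wrist_force: [0.4, 0.1, -2.8]
gripper_width: 0.0278
gripper_force: 39.6
```

Call:
jog_arm:
  claw: [-1, -1, -1, -1, -1, -1, -1, -1, -1, -1, -1, -1]
  delta_pos:
    - [0, 0, 0]
    - [0, 0, 0]
    - [0, 0, 0]
    - [0, 0, 0]
    - [0, 0, 0]
    - [0, 0, 0]
    - [0, 0, 0]
    - [0, 0, 0]
    - [0, 0, 0]
    - [0, 0, 0]
    - [0, 0, 0]
    - [0, 0, 0]
  angular:
    - [0, 0.97, 0]
    - [0, 0.97, 0]
    - [0, 0.97, 0]
    - [0, 0.97, 0]
    - [0, 0.97, 0]
    - [0, 0.97, 0]
    - [0, 0.97, 0]
    - [0, 0.97, 0]
    - [0, 0.97, 0]
    - [0, 0.97, 0]
    - [0, 0.97, 0]
    - [0, 1.0, 0]

```text
t: 7.2
tcp_pos: [0.5518, 0.0278, 0.1851]
eef_rot: [-0.281, 0.677, 0.601, 0.318]
wrist_force: [-0.1, 0.1, -3.1]
gripper_width: 0.0275
gripper_force: 39.6
```

```bash
cat > b.py <<'E'
from h import *
p,A,s=tool(); yaw=np.radians(83.5);h=np.array([np.cos(yaw),np.sin(yaw),0])
z=np.cos(np.radians(40))*h-np.array([0,0,np.sin(np.radians(40))]); R=tR(z,[h[1],-h[0],0])
plan(np.array([.552,.035,.02+.062+.03])+.019*z,R)
F,T=grab("side"),grab("top")
for f,n in((F,"side"),(T,"top")):
    C=cloud(f); G=p-.019*A[:,2]
    k=(np.linalg.norm(C[...,:2]-G[:2],axis=2)<.03)&(abs(C[...,2]-G[2])<.09)
    P=C[k]; print(n,k.sum(),P.min(0).round(3),P.max(0).round(3))
save(F,"stand",(200,130,360,250),5)
E
python3 b.py
```

```text
tcp [0.5518 0.0278 0.1851] t 7.2 q [-0.51  0.53  1.5   0.79  1.55 -0.6 ] w 0.0275 F [-0.1  0.1 -3.1] grip 39.6
toolx [0.075 0.635 0.769] y [ 0.993 -0.119  0.002] z [ 0.093  0.763 -0.64 ]
shift units (now axes) [-2.07 -0.04  2.85] after turn [-2.05 -0.03  2.86] turn units [ 0.05 -0.04 -0.02]
side 720 [ 0.52  -0.015  0.132] [0.579 0.04  0.257]
top 243 [ 0.521 -0.014  0.138] [0.575 0.034 0.237]
```

View pics/stand.png

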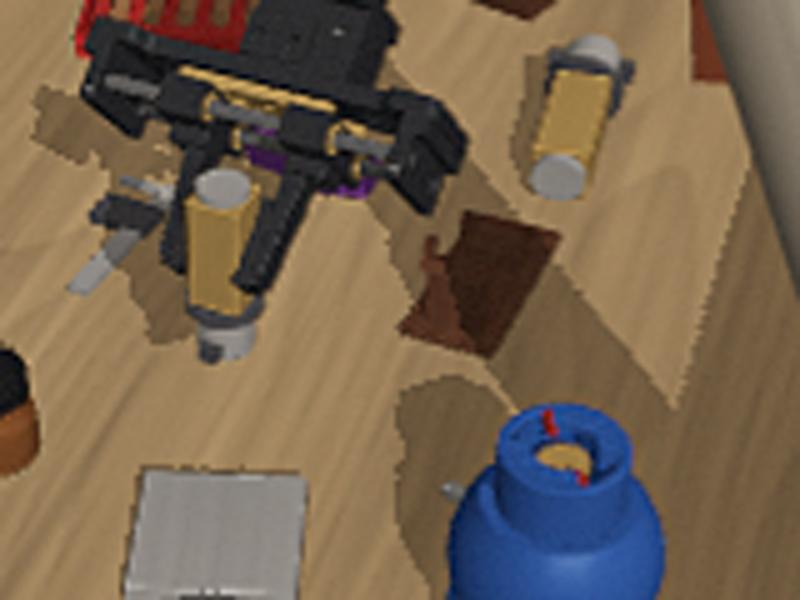

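The crop shows the holder upright in the fingers, lugs at (210,350), above and behind the block at (220,530). I lower it to 30 mm over the block and check.

Call:
jog_arm:
  claw: [-1, -1, -1, -1, -1, -1, -1]
  delta_pos:
    - [-0.35, -0.01, 0.48]
    - [-0.35, -0.01, 0.48]
    - [-0.35, -0.01, 0.48]
    - [-0.34, -0.01, 0.47]
    - [-0.34, 0, 0.47]
    - [-0.34, 0, 0.47]
    - [0, 0, 0]
  angular:
    - [0.05, -0.04, -0.02]
    - [0, 0, 0]
    - [0, 0, 0]
    - [0, 0, 0]
    - [0, 0, 0]
    - [0, 0, 0]
    - [0, 0, 0]

```text
t: 7.88
tcp_pos: [0.5524, 0.0503, 0.0978]
eef_rot: [-0.281, 0.677, 0.605, 0.311]
wrist_force: [0.2, 0.1, -1.7]
gripper_width: 0.0271
gripper_force: 39.6
```

```bash
cat > c.py <<'E'
from h import *
def seg(f,G,s=62):
    """head disc (blank) and brass points near the held/standing holder axis"""
    C=cloud(f); d=np.hypot(C[...,0]-G[0],C[...,1]-G[1]); hsv=cv2.cvtColor(f["image"],cv2.COLOR_RGB2HSV)
    k=(d<.022)&(abs(C[...,2]-(G[2]+.1-s/1000))<.008)&(hsv[...,1]<70)&(hsv[...,2]>70)
    nn,l,st,ce=cv2.connectedComponentsWithStats(k.astype(np.uint8)); i=1+np.argmax(st[1:,4]); P=C[l==i]
    return P,ce[i],l==i
if __name__=="__main__":
    p,A,s=tool(); G=p-.019*A[:,2]; print("G",G.round(4))
    for n in("side","top"):
        f=grab(n); P,c,_=seg(f,G); z=np.median(P[:,2]); q=plane(f,c,G[2]+.038)
        print(n,len(P),"head z",z.round(4),"ctr",((P.min(0)+P.max(0))/2).round(4),q.round(4),np.ptp(P,axis=0).round(3))
        C=cloud(f); b=C[(abs(C[...,2]-.02)<.005)&(abs(C[...,0]-.552)<.06)&(abs(C[...,1]-.035)<.06)]
        print("  block",len(b),((b.min(0)+b.max(0))/2).round(4))
E
python3 c.py; python3 b.py | head -3
```

```text
G [0.5509 0.0359 0.1102]
side 70 head z 0.1451 ctr [0.5507 0.0386 0.145 ] [[0.5485 0.0442 0.1482]] [0.025 0.029 0.008]
  block 738 [0.5538 0.037  0.0192]
top 61 head z 0.1467 ctr [0.5487 0.034  0.1461] [[0.5484 0.0347 0.1482]] [0.025 0.024 0.012]
  block 266 [0.5474 0.0388 0.02  ]
tcp [0.5533 0.0496 0.1   ] t 7.98 q [-0.47  0.65  1.58  0.81  1.38 -0.72] w 0.0279 F [ 0.4  0.7 -2.5] grip 39.6
toolx [0.072 0.644 0.762] y [ 0.994 -0.111 -0.   ] z [ 0.085  0.757 -0.648]
shift units (now axes) [-0.01  0.01  0.  ] after turn [-0.01  0.01  0.  ] turn units [-0.01  0.06  0.01]
```

Call:
jog_arm:
  claw: [-1, -1, -1, -1, -1, -1, -1, -1]
  delta_pos:
    - [-0.15, 0, 0.13]
    - [-0.15, 0, 0.13]
    - [-0.15, 0, 0.13]
    - [-0.15, 0, 0.13]
    - [-0.05, 0, 0.04]
    - [-0.05, 0, 0.04]
    - [0, 0, 0]
    - [0, 0, 0]
  angular:
    - [0, 0.06, 0]
    - [0, 0, 0]
    - [0, 0, 0]
    - [0, 0, 0]
    - [0, 0, 0]
    - [0, 0, 0]
    - [0, 0, 0]
    - [0, 0, 0]

```text
t: 8.75
tcp_pos: [0.5534, 0.0494, 0.0768]
eef_rot: [-0.282, 0.676, 0.603, 0.316]
wrist_force: [-0.4, 0.3, -1.3]
gripper_width: 0.0274
gripper_force: 39.6
```

```bash
python3 c.py; python3 b.py | head -3
```

```text
G [0.5518 0.0349 0.089 ]
side 68 head z 0.1242 ctr [0.5505 0.0377 0.1235] [[0.5494 0.0421 0.127 ]] [0.024 0.03  0.007]
  block 649 [0.5546 0.037  0.0199]
top 58 head z 0.1254 ctr [0.5486 0.0346 0.1259] [[0.5486 0.0339 0.127 ]] [0.022 0.025 0.013]
  block 280 [0.5489 0.0387 0.02  ]
tcp [0.5535 0.0494 0.0769] t 8.85 q [-0.47  0.69  1.6   0.83  1.35 -0.76] w 0.0273 F [-0.5  0.6 -2.7] grip 39.6
toolx [0.072 0.637 0.767] y [ 0.994 -0.113  0.   ] z [ 0.087  0.762 -0.642]
shift units (now axes) [ 0.7   0.01 -0.59] after turn [ 0.7   0.01 -0.59] turn units [-0.   -0.02  0.01]
```

Head top is at 0.125, so the foot is about 5 mm above the block top. I lower it in 1 mm steps until it touches.

Call:
jog_arm:
  claw: [-1, -1, -1, -1, -1, -1]
  delta_pos:
    - [-0.03, 0, 0.026]
    - [-0.03, 0, 0.026]
    - [-0.03, 0, 0.026]
    - [-0.03, 0, 0.026]
    - [0, 0, 0]
    - [0, 0, 0]
  angular:
    - [0, 0, 0]
    - [0, 0, 0]
    - [0, 0, 0]
    - [0, 0, 0]
    - [0, 0, 0]
    - [0, 0, 0]

```text
t: 9.45
tcp_pos: [0.5534, 0.0495, 0.0728]
eef_rot: [-0.282, 0.676, 0.603, 0.316]
wrist_force: [0.2, -1.6, -2.3]
gripper_width: 0.0276
gripper_force: 39.6
```

Call:
jog_arm:
  claw: [-1, -1, -1]
  delta_pos:
    - [-0.03, 0, 0.026]
    - [0, 0, 0]
    - [0, 0, 0]
  angular:
    - [0, 0, 0]
    - [0, 0, 0]
    - [0, 0, 0]

```text
t: 9.7
tcp_pos: [0.5535, 0.0495, 0.0719]
eef_rot: [-0.282, 0.676, 0.603, 0.316]
wrist_force: [0.6, -0.1, -0.9]
gripper_width: 0.028
gripper_force: 39.6
```

Call:
jog_arm:
  claw: [-1, -1, -1]
  delta_pos:
    - [-0.02, 0, 0.017]
    - [0, 0, 0]
    - [0, 0, 0]
  angular:
    - [0, 0, 0]
    - [0, 0, 0]
    - [0, 0, 0]

```text
t: 9.95
tcp_pos: [0.5536, 0.0496, 0.0718]
eef_rot: [-0.282, 0.675, 0.603, 0.316]
wrist_force: [-0.5, 0.3, 5.2]
gripper_width: 0.0275
gripper_force: 39.5
```

Call:
jog_arm:
  claw: [-1, -1, -1]
  delta_pos:
    - [-0.02, 0, 0.017]
    - [0, 0, 0]
    - [0, 0, 0]
  angular:
    - [0, 0, 0]
    - [0, 0, 0]
    - [0, 0, 0]

```text
t: 10.2
tcp_pos: [0.5538, 0.0496, 0.0716]
eef_rot: [-0.282, 0.675, 0.603, 0.317]
wrist_force: [-0.1, -0.9, 7.9]
gripper_width: 0.0277
gripper_force: 39.7
```

Call:
jog_arm:
  claw: [-1, -1, 0, 0.3, 1, 1, 1, 1, 1, 1, 1, 1]
  delta_pos:
    - [0.02, 0, -0.017]
    - [0, 0, 0]
    - [0, 0, 0]
    - [0, 0, 0]
    - [0, 0, 0]
    - [0, 0, 0]
    - [0, 0, 0]
    - [0, 0, 0]
    - [0, 0, 0]
    - [0, 0, 0]
    - [0, 0, 0]
    - [0, 0, 0]
  angular:
    - [0, 0, 0]
    - [0, 0, 0]
    - [0, 0, 0]
    - [0, 0, 0]
    - [0, 0, 0]
    - [0, 0, 0]
    - [0, 0, 0]
    - [0, 0, 0]
    - [0, 0, 0]
    - [0, 0, 0]
    - [0, 0, 0]
    - [0, 0, 0]

```text
t: 11.2
tcp_pos: [0.5534, 0.0495, 0.0712]
eef_rot: [-0.282, 0.676, 0.603, 0.316]
wrist_force: [-0.7, 0.9, -0.0]
gripper_width: 0.0878
gripper_force: 0.0
```

Call:
jog_arm:
  claw: [1, 1, 1, 1, 1, 1, 1, 1, 1]
  delta_pos:
    - [0, 0, -0.3]
    - [0, 0, -0.7]
    - [0, 0, -0.8]
    - [0, 0, -0.8]
    - [0, 0, -0.8]
    - [0, 0, -0.8]
    - [0, 0, -0.8]
    - [0, 0, -0.8]
    - [0, 0, 0]
  angular:
    - [0, 0, 0]
    - [0, 0, 0]
    - [0, 0, 0]
    - [0, 0, 0]
    - [0, 0, 0]
    - [0, 0, 0]
    - [0, 0, 0]
    - [0, 0, 0]
    - [0, 0, 0]

```text
t: 11.95
tcp_pos: [0.5415, -0.0639, 0.1662]
eef_rot: [-0.279, 0.676, 0.604, 0.317]
wrist_force: [1.1, -0.6, -0.0]
gripper_width: 0.0884
gripper_force: 0.0
```

```bash
cat > d.py <<'E'
from h import *
from c import seg
G=np.array([.552,.035,.085])
for n in("side","top"):
    f=grab(n); P,c,_=seg(f,G,65); print(n,len(P),"head z",np.median(P[:,2]).round(4),"ctr",((P.min(0)+P.max(0))/2).round(4),plane(f,c,.12).round(4))
    if n=="side": save(f,"rel",(190,120,350,240),5)
R=tR([0,0,-1],[.9936,-.113,0])
plan([.552,.035,.22],R); plan([.552,.035,.02+.068-.019],R)
E
python3 d.py
```

```text
side 67 head z 0.1189 ctr [0.5534 0.0388 0.1182] [[0.5525 0.0414 0.12  ]]
top 61 head z 0.119 ctr [0.5506 0.0349 0.1196] [[0.551  0.0344 0.12  ]]
tcp [ 0.5408 -0.0612  0.1641] t 12.05 q [-0.66  0.59  1.45  0.72  1.63 -0.7 ] w 0.0882 F [ 0.3  0.7 -1.1] grip 0.0
toolx [0.072 0.638 0.767] y [ 0.994 -0.113  0.   ] z [ 0.087  0.762 -0.642]
shift units (now axes) [4.2  0.01 1.54] after turn [ 3.87  0.01 -2.24] turn units [ 0.01 -8.35 -0.  ]
tcp [ 0.5408 -0.0612  0.1641] t 12.05 q [-0.66  0.59  1.45  0.72  1.63 -0.7 ] w 0.0882 F [ 0.3  0.7 -1.1] grip 0.0
toolx [0.072 0.638 0.767] y [ 0.994 -0.113  0.   ] z [ 0.087  0.762 -0.642]
shift units (now axes) [-0.43  0.01  5.41] after turn [3.87 0.01 3.8 ] turn units [ 0.01 -8.35 -0.  ]
```

View pics/rel.png

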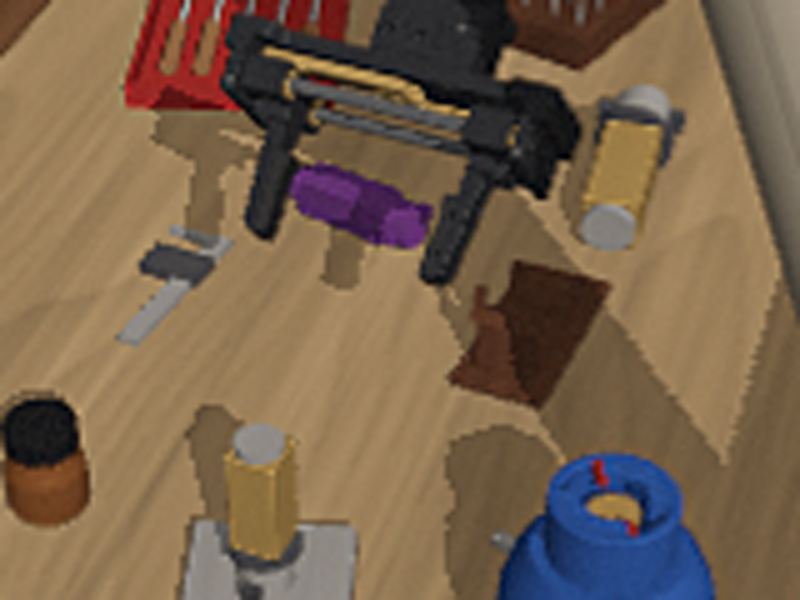

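The holder stands free on the block (blank at crop (260,443), foot at (262,560)). I raise the tool, turn it to point down and go over the holder.

Call:
jog_arm:
  claw: [1, 1, 1, 1, 1, 1, 1, 1, 1, 1, 1, 1]
  delta_pos:
    - [0.61, 0, -0.51]
    - [0.61, 0, -0.51]
    - [0.61, 0, -0.51]
    - [0, 0, 0]
    - [0, 0, 0]
    - [0, 0, 0]
    - [0, 0, 0]
    - [0, 0, 0]
    - [0, 0, 0]
    - [0, 0, 0]
    - [0, 0, 0]
    - [0, 0, 0]
  angular:
    - [0, 0, 0]
    - [0, 0, 0]
    - [0, 0, 0]
    - [0, -0.93, 0]
    - [0, -0.93, 0]
    - [0, -0.93, 0]
    - [0, -0.93, 0]
    - [0, -0.93, 0]
    - [0, -0.93, 0]
    - [0, -0.93, 0]
    - [0, -0.93, 0]
    - [0, -0.91, 0]

```text
t: 13.05
tcp_pos: [0.5406, -0.0599, 0.2233]
eef_rot: [0.001, 0.745, 0.667, -0.002]
wrist_force: [-0.7, -0.5, -0.9]
gripper_width: 0.0879
gripper_force: 0.0
```

Call:
jog_arm:
  claw: [1, 1, 1, 1, 1, 1]
  delta_pos:
    - [0.78, 0, 0]
    - [0.78, 0, 0]
    - [0.78, 0, 0]
    - [0.78, 0, 0]
    - [0.78, 0, 0]
    - [0, 0, 0]
  angular:
    - [0, 0, 0]
    - [0, 0, 0]
    - [0, 0, 0]
    - [0, 0, 0]
    - [0, 0, 0]
    - [0, 0, 0]

```text
t: 13.55
tcp_pos: [0.5512, 0.0395, 0.2227]
eef_rot: [-0.001, 0.744, 0.668, -0.0]
wrist_force: [0.4, 0.7, -0.8]
gripper_width: 0.088
gripper_force: 0.0
```

Run:
```python
from h import *
R=tR([0,0,-1],[.9936,-.113,0])
plan([.552,.037,.02+.070-.019],R)
```

```text
tcp [0.5512 0.0395 0.2227] t 13.55 q [-0.14  0.4   1.32  0.    1.43 -0.04] w 0.088 F [ 0.4  0.7 -0.8] grip 0.0
toolx [0.108 0.994 0.001] y [ 0.994 -0.108 -0.002] z [-0.002  0.001 -1.   ]
shift units (now axes) [-0.1   0.05  6.07] after turn [-0.1   0.04  6.07] turn units [-0.02 -0.01  0.05]
```

Call:
jog_arm:
  claw: [1, 1, 1, 1, 1, 1, 1, 1, -1, -1, -1, -1]
  delta_pos:
    - [-0.1, 0.05, 0.87]
    - [0, 0, 0.87]
    - [0, 0, 0.87]
    - [0, 0, 0.87]
    - [0, 0, 0.87]
    - [0, 0, 0.87]
    - [0, 0, 0.55]
    - [0, 0, 0.3]
    - [0, 0, 0]
    - [0, 0, 0]
    - [0, 0, 0]
    - [0, 0, 0]
  angular:
    - [0, 0, 0.05]
    - [0, 0, 0]
    - [0, 0, 0]
    - [0, 0, 0]
    - [0, 0, 0]
    - [0, 0, 0]
    - [0, 0, 0]
    - [0, 0, 0]
    - [0, 0, 0]
    - [0, 0, 0]
    - [0, 0, 0]
    - [0, 0, 0]
  force: 45

```text
t: 14.55
tcp_pos: [0.5532, 0.0332, 0.073]
eef_rot: [0.001, 0.748, 0.664, 0.001]
wrist_force: [0.3, 1.3, -0.7]
gripper_width: 0.0638
gripper_force: 0.0
```

Call:
jog_arm:
  claw: [-1, -1, -1, -1, -1, -1, -1, -1, -1]
  delta_pos:
    - [0, 0, 0]
    - [0, 0, 0]
    - [0, 0, 0]
    - [0, 0, 0]
    - [0, 0, 0]
    - [0, 0, 0]
    - [0, 0, 0]
    - [0, 0, 0]
    - [0, 0, 0]
  angular:
    - [0, 0, 0]
    - [0, 0, 0]
    - [0, 0, 0]
    - [0, 0, 0]
    - [0, 0, 0]
    - [0, 0, 0]
    - [0, 0, 0]
    - [0, 0, 0]
    - [0, 0, 0]
  force: 60

```text
t: 15.3
tcp_pos: [0.5529, 0.0333, 0.0721]
eef_rot: [0.0, 0.748, 0.664, 0.0]
wrist_force: [0.3, 0.7, 1.6]
gripper_width: 0.0278
gripper_force: 59.9
```

Run:
```python
from h import *
R=tR([0,0,-1],[.9936,-.113,0])
for _ in range(3):
    plan([.552,.037,.22],R); grab("top")
```

```text
tcp [0.5529 0.0333 0.0721] t 15.3 q [-0.15  0.56  1.52 -0.    1.06 -0.04] w 0.0278 F [0.3 0.7 1.6] grip 59.9
toolx [ 0.118  0.993 -0.   ] y [ 0.993 -0.118  0.   ] z [ 0. -0. -1.]
shift units (now axes) [ 0.14 -0.05 -5.91] after turn [ 0.14 -0.05 -5.91] turn units [ 0.    0.   -0.05]
tcp [0.5529 0.0333 0.0721] t 15.35 q [-0.15  0.56  1.52  0.    1.06 -0.04] w 0.0274 F [-0.2  0.1  0.4] grip 59.9
toolx [ 0.118  0.993 -0.   ] y [ 0.993 -0.118  0.   ] z [ 0. -0. -1.]
shift units (now axes) [ 0.14 -0.05 -5.92] after turn [ 0.14 -0.05 -5.92] turn units [ 0.    0.   -0.05]
tcp [0.5529 0.0332 0.0721] t 15.4 q [-0.15  0.56  1.52 -0.    1.06 -0.04] w 0.0275 F [-0.5 -0.6  1.9] grip 59.9
toolx [ 0.118  0.993 -0.   ] y [ 0.993 -0.118  0.   ] z [ 0. -0. -1.]
shift units (now axes) [ 0.15 -0.05 -5.91] after turn [ 0.15 -0.05 -5.91] turn units [ 0.    0.   -0.05]
```

Grip from above is good: TCP is 52 mm above the foot, and the holder's x runs along tool x. I lift it, carry it over the vise and turn to the notches.

Call:
jog_arm:
  claw: [-1, -1, -1, -1, -1, -1, -1, -1, -1, -1]
  delta_pos:
    - [0, 0, -0.3]
    - [0, 0, -0.7]
    - [0, 0, -0.8]
    - [0, 0, -0.8]
    - [0, 0, -0.8]
    - [0, 0, -0.8]
    - [0, 0, -0.8]
    - [0, 0, -0.8]
    - [0, 0, 0]
    - [0, 0, 0]
  angular:
    - [0, 0, 0]
    - [0, 0, 0]
    - [0, 0, 0]
    - [0, 0, 0]
    - [0, 0, 0]
    - [0, 0, 0]
    - [0, 0, 0]
    - [0, 0, 0]
    - [0, 0, 0]
    - [0, 0, 0]

```text
t: 16.28
tcp_pos: [0.5528, 0.0333, 0.2173]
eef_rot: [0.0, 0.748, 0.664, 0.0]
wrist_force: [-0.8, -0.4, -2.8]
gripper_width: 0.0275
gripper_force: 59.9
```

```bash
cat > e.py <<'E'
from h import *
def bodyfit(f,p,off=.0521):
    """offset of the held holder from the TCP along world, by flange/shank/blank depth points"""
    C=cloud(f); foot=p[2]-off; hsv=cv2.cvtColor(f["image"],cv2.COLOR_RGB2HSV)
    d=np.hypot(C[...,0]-p[0],C[...,1]-p[1])
    k=(d<.03)&(C[...,2]>foot+.092)&(C[...,2]<foot+.108)&(hsv[...,1]<60)&(hsv[...,2]>90)
    k2=(d<.03)&(C[...,2]>foot-.01)&(C[...,2]<foot+.024)
    return C[k],C[k2],k
if __name__=="__main__":
    p,A,s=tool(); print("tcp",p.round(4),"F",s["wrist_force"].round(1),s["gripper_width"].round(4))
    for n in("side","top"):
        f=grab(n); H,L,k=bodyfit(f,p); m=np.argwhere(k)[:,::-1].mean(0)
        print(n,"head",len(H),(plane(f,m,p[2]-.0521+.1)-p).round(4),"z",np.median(H[:,2])-p[2],"low",len(L),((L.min(0)+L.max(0))/2-p).round(4) if len(L) else "")
    T=dict(np.load("top0.npz"));S=dict(np.load("side0.npz"))
    for f,n,c0 in((T,"top",(.4477,.2363)),(S,"side",(.4503,.2415))):
        g=cv2.cvtColor(f["image"],cv2.COLOR_RGB2GRAY).astype(float)
        v,u=np.mgrid[:384,:512]; P=plane(f,np.c_[u.ravel(),v.ravel()],.132)[:,:2]-c0
        rr=np.hypot(*P.T); a=np.arctan2(P[:,1],P[:,0]); k=(rr>.0175)&(rr<.022)
        w=np.clip(np.median(g.ravel()[k])-15-g.ravel()[k],0,None); sat=cv2.cvtColor(f["image"],cv2.COLOR_RGB2HSV)[...,1].ravel()[k]; w=w*(sat<90)
        print(n,"notch deg",np.degrees(.5*np.angle((w*np.exp(2j*a[k])).sum())).round(1),k.sum())
        order=np.argsort(a[k]); print([(int(x),int(y)) for x,y in zip(np.degrees(a[k][order]),g.ravel()[k][order])])
E
python3 e.py
```

```text
Traceback (most recent call last):
  File "e.py", line 10, in <module>
    p,A,s=tool(); print("tcp",p.round(4),"F",s["wrist_force"].round(1),s["gripper_width"].round(4))
                                                                       ^^^^^^^^^^^^^^^^^^^^^^^^
AttributeError: 'float' object has no attribute 'round'
```

```bash
sed -i 's/s\["gripper_width"\].round(4)/s["gripper_width"]/' e.py; python3 e.py
```

```text
tcp [0.5528 0.0333 0.2173] F [-0.8 -0.4 -2.8] 0.027474439555994722
side head 51 [[0.0022 0.0105 0.0479]] z 0.046603247442687235 low 87 [-0.0014  0.015  -0.0424]
top head 0 [[nan nan nan]] z nan low 0 
top notch deg -32.3 55
[(-174, 153), (-165, 165), (-157, 169), (-154, 160), (-146, 170), (-139, 174), (-133, 169), (-128, 174), (-121, 169), (-113, 164), (-109, 172), (-101, 171), (-92, 166), (-83, 163), (-75, 159), (-67, 141), (-63, 116), (-55, 89), (-48, 64), (-42, 57), (-36, 52), (-29, 50), (-21, 65), (-18, 66), (-10, 96), (-1, 136), (7, 156), (15, 164), (23, 167), (27, 154), (35, 166), (40, 145), (41, 169), (47, 163), (52, 170), (54, 145), (59, 166), (67, 157), (70, 168), (76, 149), (78, 166), (87, 167), (95, 164), (104, 152), (112, 116), (115, 92), (123, 64), (130, 63), (136, 56), (142, 59), (148, 50), (156, 55), (160, 63), (168, 83), (176, 126)]
side notch deg -28.1 95
[(-178, 158), (-172, 162), (-171, 163), (-164, 169), (-164, 165), (-156, 166), (-156, 168), (-149, 171), (-147, 162), (-142, 170), (-140, 168), (-137, 171), (-133, 176), (-130, 168), (-126, 167), (-123, 171), (-119,
[... 427 characters left out ...]
0), (20, 160), (20, 174), (27, 160), (28, 171), (34, 159), (36, 170), (38, 174), (43, 165), (46, 168), (53, 162), (56, 172), (58, 159), (62, 161), (67, 163), (72, 160), (72, 160), (77, 162), (82, 179), (85, 163), (88, 168), (91, 160), (96, 169), (102, 166), (108, 168), (114, 76), (120, 63), (126, 95), (128, 135), (131, 82), (134, 124), (139, 78), (144, 118), (144, 42), (149, 73), (153, 95), (157, 124), (159, 107), (163, 162), (169, 165), (172, 159), (177, 165), (179, 159)]e.py:12: RuntimeWarning: Mean of empty slice.
  f=grab(n); H,L,k=bodyfit(f,p); m=np.argwhere(k)[:,::-1].mean(0)
  ret = um.true_divide(
  return _methods._mean(a, axis=axis, dtype=dtype,
  ret = ret.dtype.type(ret / rcount)
```

Call:
jog_arm:
  claw: [-1, -1, -1, -1, -1, -1, -1, -1, -1, -1, -1, -1]
  delta_pos:
    - [0.85, -0.57, 0]
    - [0.85, -0.57, 0]
    - [0.85, -0.57, 0]
    - [0.85, -0.57, 0]
    - [0.85, -0.57, 0]
    - [0.85, -0.57, 0]
    - [0.85, -0.56, 0]
    - [0.85, -0.56, 0]
    - [0.85, -0.56, 0]
    - [0, 0, 0]
    - [0, 0, 0]
    - [0, 0, 0]
  angular:
    - [0, 0, 0]
    - [0, 0, 0]
    - [0, 0, 0]
    - [0, 0, 0]
    - [0, 0, 0]
    - [0, 0, 0]
    - [0, 0, 0]
    - [0, 0, 0]
    - [0, 0, 0]
    - [0, 0, -0.9]
    - [0, 0, -0.9]
    - [0, 0, -0.9]

```text
t: 17.38
tcp_pos: [0.4479, 0.2385, 0.2155]
eef_rot: [-0.001, 0.644, 0.765, -0.001]
wrist_force: [0.5, 0.4, -2.8]
gripper_width: 0.0277
gripper_force: 59.9
```

Call:
jog_arm:
  claw: [-1, -1, -1, -1, -1, -1, -1, -1, -1, -1]
  delta_pos:
    - [0, 0, 0]
    - [0, 0, 0]
    - [0, 0, 0]
    - [0, 0, 0]
    - [0, 0, 0]
    - [0, 0, 0]
    - [0, 0, 0]
    - [0, 0, 0]
    - [0, 0, 0]
    - [0, 0, 0]
  angular:
    - [0, 0, -0.9]
    - [0, 0, -0.9]
    - [0, 0, -0.9]
    - [0, 0, -0.9]
    - [0, 0, -0.9]
    - [0, 0, -0.9]
    - [0, 0, -0.9]
    - [0, 0, -0.9]
    - [0, 0, -0.7]
    - [0, 0, 0]

```text
t: 18.22
tcp_pos: [0.4482, 0.238, 0.2156]
eef_rot: [-0.001, 0.284, 0.959, -0.001]
wrist_force: [-0.2, 0.2, -3.2]
gripper_width: 0.0275
gripper_force: 59.9
```

```bash
cat > g.py <<'E'
from h import *
from scipy.optimize import least_squares
def circ(P,R,c0,cam):
    g=lambda c:np.hypot(P[:,0]-c[0],P[:,1]-c[1])-R
    s=least_squares(g,c0,loss="soft_l1",f_scale=.001); return s.x,np.sqrt(np.mean(g(s.x)**2))
p,A,s=tool(); foot=p[2]-.0521
print("tcp",p.round(4),"toolx yaw",np.degrees(np.arctan2(A[1,0],A[0,0])).round(1),"F",s["wrist_force"].round(1))
acc=[]
for i in range(3):
    f=grab("side"); C=cloud(f); c0=p[:2]
    d=np.hypot(C[...,0]-p[0],C[...,1]-p[1])
    z=C[...,2]
    sock=C[(d<.045)&(z>.112)&(z<.128)]; q,e=circ(sock,.033,c0,f)
    fl=C[(d<.03)&(z>foot+.027)&(z<foot+.0305)]; 
    sh=C[(d<.03)&(z>foot+.014)&(z<foot+.0255)]
    qs,es=circ(sh,.015,c0,f) if len(sh)>6 else (c0*np.nan,0)
    print("socket",len(sock),q.round(4),e.round(4),"shank",len(sh),qs.round(4),es.round(4),"flange pts",len(fl)); acc.append(np.r_[q,qs,(circ(fl,.02,c0,f)[0] if len(fl)>6 else (np.nan,)*2)])
m=np.nanmean(acc,0); D=m[:2]-m[2:4]; D2=m[:2]-m[4:6]
print("socket-shank",D.round(4),"tool units xy",(A[:2,:2].T@D/.025).round(3),"| by flange",D2.round(4),(A[:2,:2].T@D2/.025).round(3))
save(f,"over%d"%int(s["t"]*10),(195,190,315,280),6)
E
python3 g.py
```

```text
tcp [0.4482 0.238  0.2156] toolx yaw 147.0 F [-0.2  0.2 -3.2]
socket 285 [0.4666 0.2537] 0.0107 shank 30 [0.4458 0.2423] 0.0023 flange pts 58
socket 284 [0.4649 0.2537] 0.0108 shank 26 [0.4454 0.2419] 0.0019 flange pts 44
socket 277 [0.452  0.2399] 0.0143 shank 26 [0.446  0.2419] 0.0021 flange pts 49
socket-shank [0.0154 0.0071] tool units xy [-0.363  0.573] | by flange [0.0139 0.0098] [-0.252  0.632]
```

```bash
python3 - <<'E'
s=open('h.py').read()
t=open('g.py').read()
t=t.replace('sock=C[(d<.045)&(z>.112)&(z<.128)]; q,e=circ(sock,.033,c0,f)',
'''b=np.array([.4497,.2403]); v=cen(f)[:2]-b; v/=np.linalg.norm(v); w=(C[...,:2]-b); dd=np.hypot(w[...,0],w[...,1])
    sock=C[(dd<.04)&(dd>.026)&(w@v>.008)&(z>.108)&(z<.128)]; q,e=circ(sock,.033,b,f)
    rim=C[(dd<.04)&(dd>.017)&(abs(z-.132)<.004)]; mm=(rim.min(0)+rim.max(0))/2''').replace('print("socket",','print("rim",len(rim),mm.round(4),"socket",')
open('g.py','w').write(t)
E
python3 g.py
```

```text
tcp [0.4485 0.2381 0.2163] toolx yaw 146.7 F [ 0.2 -0.  -2.2]
rim 304 [0.451  0.2425 0.1318] socket 183 [0.4515 0.239 ] 0.0007 shank 31 [0.4466 0.2429] 0.0024 flange pts 60
rim 311 [0.4507 0.2417 0.1319] socket 179 [0.4514 0.239 ] 0.0008 shank 24 [0.4463 0.2419] 0.0017 flange pts 60
rim 305 [0.4511 0.243  0.1317] socket 174 [0.4516 0.2391] 0.0009 shank 32 [0.4468 0.2427] 0.0018 flange pts 56
socket-shank [ 0.005  -0.0034] tool units xy [-0.241 -0.006] | by flange [ 0.0039 -0.0008] [-0.15   0.058]
```

```bash
ls pics | grep over
python3 - <<'E'
import glob
E
```

```text
over182.png
over183.png
```

Call:
jog_arm:
  claw: [-1, -1, -1, -1]
  delta_pos:
    - [-0.19, 0.02, 0.3]
    - [0, 0, 0.4]
    - [0, 0, 0.2]
    - [0, 0, 0]
  angular:
    - [0, 0, -0.12]
    - [0, 0, 0]
    - [0, 0, 0]
    - [0, 0, 0]

```text
t: 18.85
tcp_pos: [0.4526, 0.2357, 0.1931]
eef_rot: [-0.001, 0.279, 0.96, -0.001]
wrist_force: [-0.3, 0.8, -2.5]
gripper_width: 0.0279
gripper_force: 59.9
```

```bash
python3 g.py; ls pics | grep over
```

```text
tcp [0.4526 0.2357 0.1931] toolx yaw 147.5 F [-0.3  0.8 -2.5]
rim 303 [0.4509 0.2413 0.1315] socket 180 [0.4514 0.2392] 0.0009 shank 26 [0.449  0.2408] 0.0027 flange pts 51
rim 309 [0.4512 0.2414 0.1318] socket 173 [0.4514 0.2392] 0.0009 shank 17 [0.4502 0.2395] 0.002 flange pts 50
rim 314 [0.451  0.2422 0.1316] socket 179 [0.4515 0.239 ] 0.0008 shank 23 [0.4431 0.2642] 0.0029 flange pts 37
socket-shank [ 0.004  -0.0091] tool units xy [-0.329 -0.22 ] | by flange [0.0002 0.0012] [0.021 0.045]
over182.png
over183.png
over188.png
```

View pics/over188.png

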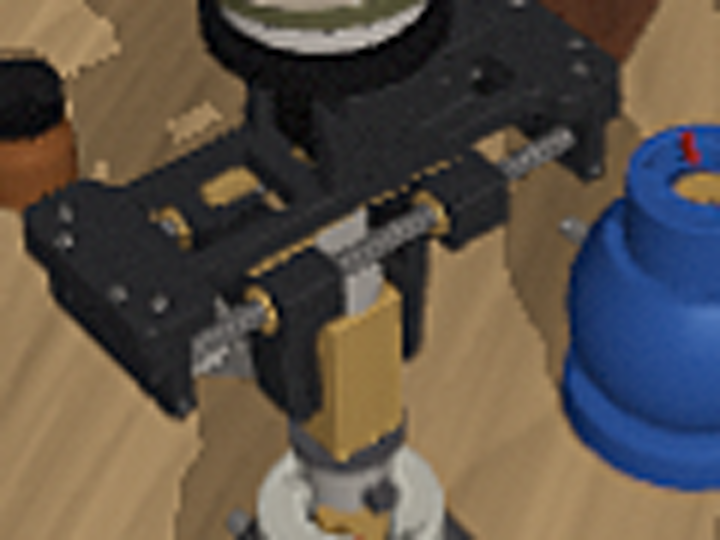

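Call:
jog_arm:
  claw: [-1, -1, -1, -1, -1]
  delta_pos:
    - [0.02, 0.03, 0.16]
    - [0, 0, 0.14]
    - [0, 0, 0.12]
    - [0, 0, 0]
    - [0, 0, 0]
  angular:
    - [0, 0, 0]
    - [0, 0, 0]
    - [0, 0, 0]
    - [0, 0, 0]
    - [0, 0, 0]

```text
t: 19.42
tcp_pos: [0.4529, 0.2369, 0.1839]
eef_rot: [-0.0, 0.279, 0.96, -0.0]
wrist_force: [0.7, 0.4, -2.7]
gripper_width: 0.0271
gripper_force: 59.9
```

Run:
```python
from h import *
for _ in range(4): grab("top"); s=r.get_state(); print(s["tcp_pos"].round(4),s["wrist_force"].round(1),s["ft_torque"].round(2))
f=grab("side"); save(f,"sock1",(235,245,295,290),12)
```

```text
[0.453  0.2369 0.184 ] [-0.5 -0.7 -2. ] [ 0.05 -0.13  0.01]
[0.4531 0.2369 0.1842] [ 0.3  0.5 -1.9] [-0.06 -0.18  0.04]
[0.453  0.2369 0.1842] [ 0.3  0.1 -2.5] [-0.   -0.16 -0.02]
[0.453  0.2369 0.1842] [-1.   0.1 -2.5] [ 0.1  -0.15 -0.08]
```

View pics/sock1.png

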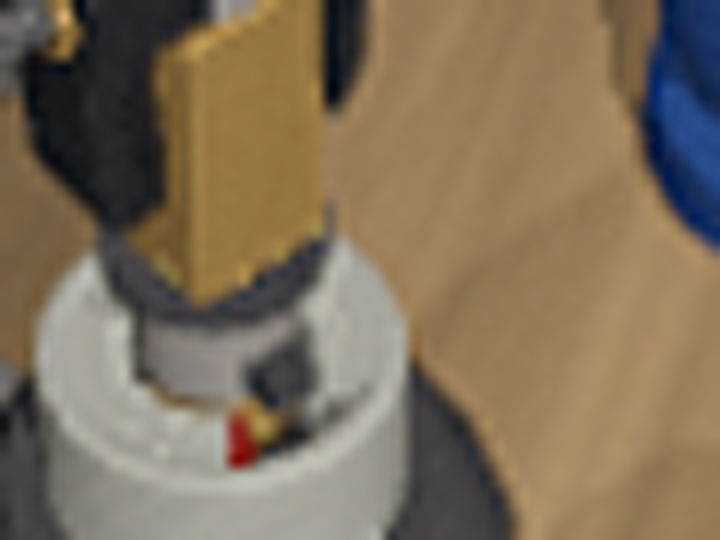

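The crop shows the foot at the rim, the shank nearly centred (flange centre column about 216, rim about 223) and the lug at (285,385) over the front notch at (300,425). I make a small correction, then descend and watch the force.

Call:
jog_arm:
  claw: [-1, -1, -1, -1, -1, -1]
  delta_pos:
    - [0.05, -0.01, 0]
    - [0, 0, 0.06]
    - [0, 0, 0.06]
    - [0, 0, 0]
    - [0, 0, 0]
    - [0, 0, 0]
  angular:
    - [0, 0, 0]
    - [0, 0, 0]
    - [0, 0, 0]
    - [0, 0, 0]
    - [0, 0, 0]
    - [0, 0, 0]

```text
t: 20.17
tcp_pos: [0.4518, 0.2374, 0.181]
eef_rot: [0.0, 0.279, 0.96, -0.0]
wrist_force: [0.1, -0.4, -2.7]
gripper_width: 0.0272
gripper_force: 59.9
```

Call:
jog_arm:
  claw: [-1, -1, -1, -1, -1]
  delta_pos:
    - [0, 0, 0.06]
    - [0, 0, 0.06]
    - [0, 0, 0]
    - [0, 0, 0]
    - [0, 0, 0]
  angular:
    - [0, 0, 0]
    - [0, 0, 0]
    - [0, 0, 0]
    - [0, 0, 0]
    - [0, 0, 0]

```text
t: 20.58
tcp_pos: [0.4518, 0.2374, 0.1781]
eef_rot: [0.0, 0.279, 0.96, 0.0]
wrist_force: [0.0, -0.4, -1.1]
gripper_width: 0.0278
gripper_force: 59.9
```

Run:
```python
from h import *
for _ in range(4): grab("top"); s=r.get_state(); print(s["tcp_pos"].round(4),s["wrist_force"].round(1),s["ft_torque"].round(2))
```

```text
[0.4518 0.2374 0.1781] [-0.3 -0.5 -2.6] [ 0.04 -0.15  0.  ]
[0.4518 0.2374 0.1781] [ 0.2 -0.9 -2.1] [ 0.03 -0.13  0.  ]
[0.4518 0.2374 0.1781] [-0.8  0.2 -2.1] [ 0.01 -0.12 -0.01]
[0.4518 0.2374 0.1781] [ 0.6  0.6 -2.2] [ 0.06 -0.13 -0.05]
```

Call:
jog_arm:
  claw: [-1, -1, -1, -1, -1]
  delta_pos:
    - [0, 0, 0.06]
    - [0, 0, 0.06]
    - [0, 0, 0]
    - [0, 0, 0]
    - [0, 0, 0]
  angular:
    - [0, 0, 0]
    - [0, 0, 0]
    - [0, 0, 0]
    - [0, 0, 0]
    - [0, 0, 0]

```text
t: 21.2
tcp_pos: [0.4518, 0.2374, 0.175]
eef_rot: [0.0, 0.279, 0.96, 0.0]
wrist_force: [-0.2, -0.6, -2.5]
gripper_width: 0.0275
gripper_force: 59.9
```

Call:
jog_arm:
  claw: [-1, -1, -1, -1, -1]
  delta_pos:
    - [0, 0, 0.06]
    - [0, 0, 0.06]
    - [0, 0, 0]
    - [0, 0, 0]
    - [0, 0, 0]
  angular:
    - [0, 0, 0]
    - [0, 0, 0]
    - [0, 0, 0]
    - [0, 0, 0]
    - [0, 0, 0]

```text
t: 21.62
tcp_pos: [0.4519, 0.2374, 0.1723]
eef_rot: [0.0, 0.279, 0.96, 0.0]
wrist_force: [-0.1, 0.5, 2.0]
gripper_width: 0.0272
gripper_force: 59.9
```

Call:
jog_arm:
  claw: [-1, -1, -1, -1, -1]
  delta_pos:
    - [0, 0, 0.06]
    - [0, 0, 0.06]
    - [0, 0, 0]
    - [0, 0, 0]
    - [0, 0, 0]
  angular:
    - [0, 0, 0]
    - [0, 0, 0]
    - [0, 0, 0]
    - [0, 0, 0]
    - [0, 0, 0]

```text
t: 22.03
tcp_pos: [0.4519, 0.2374, 0.1692]
eef_rot: [0.0, 0.279, 0.96, 0.0]
wrist_force: [-0.3, 0.9, 4.2]
gripper_width: 0.0278
gripper_force: 59.9
```

The plunger force is rising as expected and there is no side load. Pressing to about 22 mm.

Call:
jog_arm:
  claw: [-1, -1, -1, -1, -1, -1, -1]
  delta_pos:
    - [0, 0, 0.06]
    - [0, 0, 0.06]
    - [0, 0, 0.06]
    - [0, 0, 0.06]
    - [0, 0, 0.05]
    - [0, 0, 0]
    - [0, 0, 0]
  angular:
    - [0, 0, 0]
    - [0, 0, 0]
    - [0, 0, 0]
    - [0, 0, 0]
    - [0, 0, 0]
    - [0, 0, 0]
    - [0, 0, 0]

```text
t: 22.62
tcp_pos: [0.452, 0.2374, 0.1621]
eef_rot: [0.0, 0.279, 0.96, 0.0]
wrist_force: [-0.0, 0.0, 7.2]
gripper_width: 0.0277
gripper_force: 59.9
```

Run:
```python
from h import *
for _ in range(3): grab("top"); s=r.get_state(); print(s["tcp_pos"].round(4),s["wrist_force"].round(1),s["ft_torque"].round(2),s["joint_pos"].round(2))
```

```text
[0.452  0.2374 0.1621] [-0.4  0.2  7.4] [-0.07  0.05  0.01] [ 0.25  0.38  1.53 -0.    1.22 -0.75]
[0.4519 0.2374 0.1621] [ 0.1 -0.7  8. ] [-0.03 -0.    0.02] [ 0.25  0.38  1.53 -0.    1.22 -0.75]
[0.4519 0.2374 0.1621] [0.2 0.4 7.1] [-0.07  0.01 -0.01] [ 0.25  0.38  1.53 -0.    1.22 -0.75]
```

Spring force matches -22 mm. I turn clockwise in stages, with a small y shift because the holder axis sits about 2 mm along tool x from the TCP.

Call:
jog_arm:
  claw: [-1, -1, -1, -1, -1, -1]
  delta_pos:
    - [0, -0.01, 0]
    - [0, -0.01, 0]
    - [0, -0.01, 0]
    - [0, -0.01, 0]
    - [0, 0, 0]
    - [0, 0, 0]
  angular:
    - [0, 0, 0.8]
    - [0, 0, 0.8]
    - [0, 0, 0.8]
    - [0, 0, 0.8]
    - [0, 0, 0]
    - [0, 0, 0]

```text
t: 23.27
tcp_pos: [0.4515, 0.2367, 0.1622]
eef_rot: [0.001, 0.436, 0.9, 0.001]
wrist_force: [-0.0, -0.9, 6.9]
gripper_width: 0.0272
gripper_force: 59.9
```

```bash
cat > s.py <<'E'
from h import *
for _ in range(3):
    grab("top"); p,A,s=tool(); F=s["wrist_force"]; print(p.round(4),"F",F.round(1),"F tool xy",(A.T@F)[:2].round(1),s["ft_torque"].round(2),"yaw",np.degrees(np.arctan2(A[1,0],A[0,0])).round(1))
E
python3 s.py
```

```text
[0.4515 0.2367 0.1622] F [-0.9  0.4  6.9] F tool xy [ 0.9 -0.4] [-0.   -0.12 -0.05] yaw 128.3
[0.4516 0.2367 0.1622] F [ 1.7 -0.1  7.1] F tool xy [-1.1  1.2] [-0.05 -0.16  0.  ] yaw 128.4
[0.4515 0.2367 0.1622] F [1.3 0.1 7.2] F tool xy [-0.7  1.1] [-0.04 -0.09 -0.06] yaw 128.3
```

No side load at 19°, so I continue.

Call:
jog_arm:
  claw: [-1, -1, -1, -1, -1, -1]
  delta_pos:
    - [0, -0.01, 0]
    - [0, -0.01, 0]
    - [0, -0.01, 0]
    - [0, -0.01, 0]
    - [0, 0, 0]
    - [0, 0, 0]
  angular:
    - [0, 0, 0.8]
    - [0, 0, 0.8]
    - [0, 0, 0.8]
    - [0, 0, 0.8]
    - [0, 0, 0]
    - [0, 0, 0]

```text
t: 23.92
tcp_pos: [0.4507, 0.2362, 0.1622]
eef_rot: [0.001, 0.58, 0.815, 0.001]
wrist_force: [1.0, -0.1, 7.5]
gripper_width: 0.0275
gripper_force: 59.9
```

Call:
jog_arm:
  claw: [-1, -1, -1, -1, -1]
  delta_pos:
    - [0, -0.01, 0]
    - [0, -0.01, 0]
    - [0, -0.01, 0]
    - [0, 0, 0]
    - [0, 0, 0]
  angular:
    - [0, 0, 0.8]
    - [0, 0, 0.8]
    - [0, 0, 0.6]
    - [0, 0, 0]
    - [0, 0, 0]

```text
t: 24.33
tcp_pos: [0.45, 0.236, 0.1622]
eef_rot: [0.001, 0.67, 0.743, 0.001]
wrist_force: [-0.1, -0.3, 6.9]
gripper_width: 0.0276
gripper_force: 59.9
```

```bash
python3 s.py
```

```text
[0.45   0.236  0.1622] F [-0.2 -0.2  6.8] F tool xy [-0.2 -0.2] [-0.06 -0.18  0.01] yaw 95.9
[0.45   0.236  0.1622] F [0.5 0.3 7.3] F tool xy [0.2 0.5] [-0.02 -0.09 -0.05] yaw 95.9
[0.45   0.236  0.1622] F [-0.8 -0.4  6.8] F tool xy [-0.3 -0.8] [-0.05 -0.1  -0.04] yaw 96.0
```

Call:
jog_arm:
  claw: [-1, -1, -1, -1, -1, -1]
  delta_pos:
    - [0, -0.01, 0]
    - [0, -0.01, 0]
    - [0, -0.01, 0]
    - [0, -0.01, 0]
    - [0, 0, 0]
    - [0, 0, 0]
  angular:
    - [0, 0, 0.8]
    - [0, 0, 0.8]
    - [0, 0, 0.5]
    - [0, 0, 0.4]
    - [0, 0, 0]
    - [0, 0, 0]

```text
t: 24.98
tcp_pos: [0.4493, 0.2359, 0.1623]
eef_rot: [0.001, 0.761, 0.649, 0.001]
wrist_force: [0.6, -1.8, 5.8]
gripper_width: 0.0277
gripper_force: 59.9
```

```bash
python3 s.py
```

```text
[0.4493 0.2359 0.1623] F [ 1.  -0.1  6.8] F tool xy [0. 1.] [-0.08 -0.26 -0.01] yaw 81.0
[0.4493 0.236  0.1623] F [ 1.8 -1.   6. ] F tool xy [-0.7  1.9] [-0.16 -0.3   0.01] yaw 81.0
[0.4493 0.2359 0.1623] F [ 0.7 -0.5  7.2] F tool xy [-0.4  0.8] [-0.07 -0.29 -0.03] yaw 81.0
```

66.5° turned from the insertion heading. Going on to the stop in small steps.

Call:
jog_arm:
  claw: [-1, -1, -1, -1, -1]
  delta_pos:
    - [0, -0.005, 0]
    - [0, -0.005, 0]
    - [0, 0, 0]
    - [0, 0, 0]
    - [0, 0, 0]
  angular:
    - [0, 0, 0.3]
    - [0, 0, 0.3]
    - [0, 0, 0]
    - [0, 0, 0]
    - [0, 0, 0]

```text
t: 25.55
tcp_pos: [0.4496, 0.2357, 0.1624]
eef_rot: [0.001, 0.781, 0.625, 0.001]
wrist_force: [3.8, -1.5, 6.0]
gripper_width: 0.0275
gripper_force: 60.0
```

```bash
python3 s.py
```

```text
[0.4496 0.2357 0.1624] F [ 3.7 -1.4  5.2] F tool xy [-0.5  3.9] [-0.41 -0.77  0.14] yaw 77.4
[0.4496 0.2357 0.1623] F [ 3.  -2.6  4.8] F tool xy [-1.9  3.5] [-0.47 -0.78  0.22] yaw 77.4
[0.4497 0.2357 0.1624] F [ 3.9 -2.3  5.6] F tool xy [-1.4  4.3] [-0.44 -0.77  0.13] yaw 77.4
```

The stop is felt: moment +0.15 N m and side force 4 N at 70°. I ease up so it rises into the pocket.

Call:
jog_arm:
  claw: [-1, -1, -1, -1, -1, -1]
  delta_pos:
    - [0, 0, -0.05]
    - [0, 0, -0.05]
    - [0, 0, -0.05]
    - [0, 0, -0.04]
    - [0, 0, 0]
    - [0, 0, 0]
  angular:
    - [0, 0, -0.15]
    - [0, 0, 0]
    - [0, 0, 0]
    - [0, 0, 0]
    - [0, 0, 0]
    - [0, 0, 0]

```text
t: 26.2
tcp_pos: [0.4496, 0.2358, 0.1671]
eef_rot: [0.001, 0.776, 0.631, 0.001]
wrist_force: [4.9, -1.8, 5.2]
gripper_width: 0.0278
gripper_force: 60.0
```

```bash
python3 s.py
```

```text
[0.4496 0.2358 0.1671] F [ 4.8 -1.6  5.2] F tool xy [-0.6  5. ] [-0.46 -1.02  0.07] yaw 78.3
[0.4496 0.2358 0.167 ] F [ 5.1 -2.1  5.2] F tool xy [-1.1  5.4] [-0.47 -1.06  0.1 ] yaw 78.3
[0.4496 0.2358 0.1671] F [ 4.9 -2.1  4.6] F tool xy [-1.   5.3] [-0.46 -0.98  0.06] yaw 78.3
```

Call:
jog_arm:
  claw: [-1, -1, -1, -1, -1]
  delta_pos:
    - [0, 0.03, -0.02]
    - [0, 0, -0.02]
    - [0, 0, 0]
    - [0, 0, 0]
    - [0, 0, 0]
  angular:
    - [0, 0, 0]
    - [0, 0, 0]
    - [0, 0, 0]
    - [0, 0, 0]
    - [0, 0, 0]

```text
t: 26.77
tcp_pos: [0.4497, 0.2357, 0.1671]
eef_rot: [0.0, 0.776, 0.631, 0.0]
wrist_force: [6.2, -0.7, -2.5]
gripper_width: 0.0277
gripper_force: 60.0
```

```bash
python3 s.py
```

```text
[0.4497 0.2357 0.1672] F [ 5.3 -1.3 -1.6] F tool xy [-0.1  5.5] [-0.2  -1.25  0.14] yaw 78.3
[0.4497 0.2357 0.1671] F [ 5.1 -0.1 -2.2] F tool xy [1. 5.] [-0.23 -1.28  0.08] yaw 78.3
[0.4497 0.2357 0.1672] F [ 5.1 -0.6 -2. ] F tool xy [0.5 5.2] [-0.28 -1.34  0.08] yaw 78.3
```

Pulling up 1 mm moved nothing and the force dropped 7 N, so the lugs are held in the pockets. Release and withdraw.

Call:
jog_arm:
  claw: [-0.3, 0, 0.4, 1, 1, 1, 1, 1, 1, 1]
  delta_pos:
    - [0, 0, 0]
    - [0, 0, 0]
    - [0, 0, 0]
    - [0, 0, 0]
    - [0, 0, 0]
    - [0, 0, 0]
    - [0, 0, 0]
    - [0, 0, 0]
    - [0, 0, 0]
    - [0, 0, 0]
  angular:
    - [0, 0, 0]
    - [0, 0, 0]
    - [0, 0, 0]
    - [0, 0, 0]
    - [0, 0, 0]
    - [0, 0, 0]
    - [0, 0, 0]
    - [0, 0, 0]
    - [0, 0, 0]
    - [0, 0, 0]

```text
t: 27.75
tcp_pos: [0.449, 0.2358, 0.1676]
eef_rot: [0.0, 0.776, 0.631, 0.0]
wrist_force: [-0.1, 0.3, -1.0]
gripper_width: 0.0872
gripper_force: 0.0
```

Call:
jog_arm:
  claw: [1, 1, 1, 1, 1, 1, 1, 1, 1]
  delta_pos:
    - [0, 0, -0.3]
    - [0, 0, -0.7]
    - [0, 0, -0.8]
    - [0, 0, -0.8]
    - [0, 0, -0.8]
    - [0, 0, -0.8]
    - [0, 0, -0.8]
    - [0, 0, -0.8]
    - [0, 0, 0]
  angular:
    - [0, 0, 0]
    - [0, 0, 0]
    - [0, 0, 0]
    - [0, 0, 0]
    - [0, 0, 0]
    - [0, 0, 0]
    - [0, 0, 0]
    - [0, 0, 0]
    - [0, 0, 0]

```text
t: 28.5
tcp_pos: [0.4498, 0.2361, 0.3168]
eef_rot: [0.002, 0.776, 0.631, 0.003]
wrist_force: [-0.0, 0.0, 1.4]
gripper_width: 0.0885
gripper_force: 0.0
```

Run:
```python
from h import *
p,A,s=tool(); print(p.round(4),s["gripper_width"],s["wrist_force"].round(1))
f=grab("side"); C=cloud(f); d=np.hypot(C[...,0]-.4505,C[...,1]-.239)
h=cv2.cvtColor(f["image"],cv2.COLOR_RGB2HSV); k=(d<.025)&(C[...,2]>.2)&(C[...,2]<.23)&(h[...,1]<60)
P=C[k]; print("head",len(P),((P.min(0)+P.max(0))/2).round(4),"z med",np.median(P[:,2]).round(4),"expected ~",.132-.017+.1)
save(f,"final",(215,195,315,295),6)
```

```text
[0.4498 0.2361 0.3168] 0.08846367082053093 [-0.   0.   1.4]
head 116 [0.4508 0.2418 0.2132] z med 0.214 expected ~ 0.21500000000000002
```

View pics/final.png

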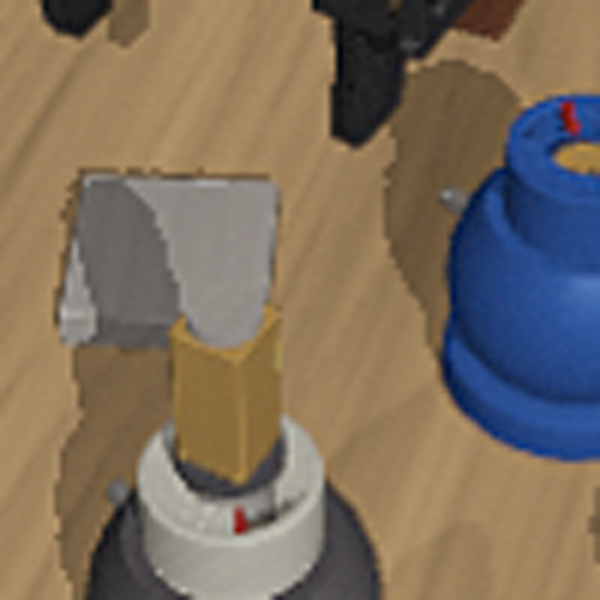

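The picture shows the holder upright in the white socket (body at (225,400)), with the flange just above the rim and the gripper clear. Head height 0.214 m matches the locked height of 0.215 m. Handing in.

Call:
jog_arm:
  claw: [1, 1, 1]
  delta_pos:
    - [0, 0, 0]
    - [0, 0, 0]
    - [0, 0, 0]
  angular:
    - [0, 0, 0]
    - [0, 0, 0]
    - [0, 0, 0]

```text
t: 28.8
tcp_pos: [0.4487, 0.2357, 0.3116]
eef_rot: [-0.0, 0.776, 0.631, -0.001]
wrist_force: [-0.4, -0.1, 0.4]
gripper_width: 0.0883
gripper_force: 0.0
```

```bash
python3 -c "
from h import *
print(ticket.close_job())"
```

```text
the job is handed in; nothing more can be done
None
```

I stood the holder on the bench block and let go of it, then took it from above, pushed it into the dark vise's socket and turned it about 70° clockwise to the stop; it sprang up, stayed put when pulled, and I handed the job in at 28.8 s without being shown the verdict.

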